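# Lock the blender jug onto its base and put the lid on

### The job

Get the bench blender ready: set the steel jug upright on the motor base, offset so that its tabs drop in between the lugs, then turn it clockwise by its handle until the tabs have cammed up tight at the stops, with the handle over the control panel. Then let go of the jug, set the lid fully down in its mouth and leave it there. Do not knock over or shove the other things on the counter.

Things in the scene. Friction and masses are not known exactly. Their poses are not given: they have to be found in the camera images.
- base: Blender motor base, fixed to the counter: round white housing 192 mm across, deck at height 110 mm, a coupling (26 mm wide, 12 mm high) at its centre. Origin on the counter under the deck's centre, z up; the grey control panel with a dial is on its -x side, reaching 117 mm from the axis. Jug home: jug yaw = base yaw.
- lugs: Sloping overhangs of 3 grey hooked lugs on the deck (origin, axes as base), at 0, 120, 240 deg from +x, each a 35 deg arc, 62 to 82 mm from the axis, tops up to 21 mm above the deck. Seen from above, each is open at its anticlockwise end and shut by a stop at its clockwise end, towards which its underside slopes down. Gaps between lugs: 85 deg.
- deck (a point): Centre of the deck, 110 mm above the counter (axes as base). The jug goes down onto it turned 35 to 90 deg anticlockwise from home: jug yaw = base yaw + 0.61 to 1.55 (0.8 is good), about 3 mm free sideways. Turned clockwise, tabs run under the overhangs (2 mm free sideways), stiffen over the last 0.15 rad and meet the stops at jug yaw = base yaw. It stays wedged when let go.
- seat (a joint): How far the black rubber ring on the deck (120 mm across, its top the seat at 110 mm) is pressed down, m: 0 free, about 0.0003 under the jug's own weight, about 0.0012 with the jug turned fully home (18 N clamping; turning the handle then takes 10 to 20 N). Inside the ring a tapered boss, 71 mm across and 9 mm high, fits the jug's hollow foot.
- jug: Steel jug, loose, 0.35 to 0.5 kg, upright on the counter at first: 132 mm across the mouth, 125 mm tall, wall 4 mm. Origin: centre of its underside; z up; black handle towards its -x. Three tabs stick out of its foot to 72 mm from its axis at 0, 120, 240 deg from its +x, each 24 mm wide, sloping upper side about 8 mm above the underside.
- jug_handle (a point): Top face of the handle, 98 mm from the jug's axis along its -x, 122 mm above its underside (axes as jug). Flat-sided D loop, 22 mm thick along the jug's y, from the wall (66 mm) out to 122 mm: top arm 100 to 122 mm above the underside, vertical grip 18 mm deep at the outside, lower arm at 28 to 44 mm. Pinch it from above across the 22 mm.
- jug_mouth (a point): Centre of the jug's mouth at rim height, 125 mm above the jug's underside (axes as jug). Inside width 124 mm.
- lid: Jug lid, 0.09 kg, right side up on the counter at first: tapered plug 114 mm across, 12 mm deep, under a grey disc 140 mm across, 7 mm thick; on top a black grip bar 50 mm long (x), 24 mm thick (y), 30 mm high, its top 49 mm above the origin. Origin: centre of the plug's underside, z up. In place the disc lies on the rim, origin 12 mm below the mouth. Any yaw.
- can: Bystander: steel food can with a paper label, 74 mm across, 105 mm tall. Leave it where it is.
- jar: Bystander: closed glass jar, 68 mm across, 100 mm tall. Leave it where it is.
- spoon: Bystander: wooden spoon lying flat, 240 mm long. Leave it where it is.
- mug: Bystander: white mug, 82 mm across, 92 mm tall. Leave it where it is.
- bowl: Bystander: white bowl, 136 mm across, 55 mm tall. Leave it where it is.
- carton: Bystander: small cardboard carton, 60 x 130 x 90 mm. Leave it where it is.
- oil: Bystander: tall amber bottle with a cap, 72 mm across, 215 mm tall. Leave it where it is.
There are look-alikes about, which are no part of the job. Leave any purple or red look-alike of the lid alone. What is shaped like the jug but blue is not meant.

How it is judged:
On the way, in this order (a step that is already met when the one before it is completed fails the run):
1. the jug is seated on the deck and twisted home: handle over the control panel, tabs wedged under the lugs (angle between the x axis of jug and the x axis of base, either way round below 0.1 rad and horizontal distance between jug and deck below 0.005 m and z of jug in the frame of deck between -0.0035 and 0.0025 m and angle between jug's own z axis and vertical below 0.04 rad and value of joint seat above 0.0006 m), for 0.2 s.
2. the lid is down in the mouth of the locked jug (horizontal distance between lid and jug_mouth below 0.008 m and z of lid in the frame of jug_mouth between -0.016 and -0.009 m and angle between lid's own z axis and vertical below 0.06 rad), for 0.2 s.
At the end, for the whole second after the job is handed in: Jug on the deck (height +2.5/-3.5 mm, centre 5 mm, tilt 0.04 rad), within 0.10 rad of the stops, handle over the panel, rubber seat squeezed over 0.6 mm by the lugs; lid level (0.06 rad), fully down in the mouth (origin 9 to 16 mm below the rim, within 8 mm of the axis); both at rest (all of step 1 and all of step 2 and linear speed of each of jug, lid below 0.02 m/s); the robot touches nothing.
It fails at once if a bystander is pushed more than 40 mm (distance of any of can, jar, spoon, mug, bowl, carton, oil from where it was at the start of the episode above 0.04 m).
It fails at once if a standing bystander is knocked over (angle between any of can, jar, mug, bowl, carton, oil's own z axis and vertical above 0.6 rad).
It fails at once if the jug is tipped over (angle between jug's own z axis and vertical above 0.7 rad).
It also fails if it takes over 67 s, if anything falls off the work surface, if the arm or the gripper's body presses on something with over 40 N, if the wrist force passes 120 N, or if a joint passes its speed limit or range.

### The arm

A 6-joint arm with a two-finger parallel gripper is mounted at the origin on the work surface. World frame = base frame: x ahead of the robot, y to its left, z up, the work surface at z = 0. Lengths are in m, angles in rad, forces in N, time in s.
With the tool pointing down it reaches from about 0.25 to 0.775 m from the base axis. Payload 4 kg.
Tool frame: the origin (TCP) lies midway between the tips of the shut fingers; the grasp point (between the pads) lies robot.tcp_to_grasp behind it (robot.tcp_to_grasp is the distance from the TCP to the grasp point, in m); y points along the fingers, x is the direction in which the jaws open and shut, and the axes are right-handed (so a half turn about y gives the same grasp; the last joint's range is limited). The gripper opens to 94 mm and grips with 3 to 60 N. Pads are 16 mm wide; open, the fingers measure 119 mm over their backs; the gripper's body (75 mm by 177 mm) begins 78 mm behind the grasp point.
Start: joints at [1.238, 0.087, 1.371, -0, 1.684, -0.103], TCP at [0.125, 0.536, 0.206] pointing down, gripper open.
Joint ranges: [-3.1, 3.1], [-0.76, 2.03], [0.27, 2.55], [-1.08, 4.22], [0.17, 2.65], [-2.57, 2.57]. Speed limits (rad/s): [2.79, 2.79, 3.14, 3.14, 3.14, 3.14].

### API

Orientations are given as [roll, pitch, yaw] about the fixed x, y, z axes, in that order (R = Rz(yaw) Ry(pitch) Rx(roll)).
In Python, from bench import robot gives the robot as it stands.
- The arm moves only by the tool arm_command, never from a script. Its argument "series" is text: rows parted by semicolons, each of 7 numbers parted by spaces: the turn, a rotation vector about the tool's x, y, z in rad, then the shift along the tool's x, y, z in m, then the finger opening in m, from 0 to 0.094. A call has 1 to 12 rows; each row shifts and turns the pose as measured when the row begins, along the tool's axes as they then stand; what a row does not reach is not made up. A row lasts 1/10 s, in which the tool goes at most 50 mm and 8.59 degrees, less where a joint would pass 70% of its speed; a pose out of reach is approached as far as the arm can. A call with a gripper value outside its range is refused whole. The fingers move at their own pace and stop on an object; the grip force is fixed at half the most. Time passes only in rows, so rows that do not move let the fingers close. It gives the time, the measured TCP pose, the force and the opening at its end, in the units of the state.
- robot.get_obs(): the state, without advancing time (a new reading comes with each control period).
- robot.snapshot(name): name is "side" or "top"; returns the picture (480x640x3 uint8, blue, green, red); there is no depth.
- robot.camera_params(name): a dict with "fx", "fy", "cx", "cy" (pixels), "extrinsics" (4x4, takes a point from camera to world coordinates). Camera axes: x right, y up, looking along -z (the intrinsics and any distortion apply to the point x, -y, -z); pixel columns grow to the right and rows downward; lengths in m; the calibration is good to about 2 mm. A picture is of the moment at which its call begins. camera_params takes no time and is no camera call.
- robot.close_job(): hands the job in, once; it reports no verdict.
Trained networks look in the newest picture that a camera, given by its name, has taken for a name from the list of things; names that differ only in an ending like _2 or _b are one class to them, and where a whole thing is asked for, a point or a joint stands for the part that bears it (a point fixed in the world has none). Each returns a list of dicts, best first, with "score" (0 to 1); they miss things now and then, are a little off and sometimes report something else, mostly with a low value. They report only what shows in the picture. A call takes as long as a camera call. They do not tell look-alikes from the thing itself.
- robot.spot_in(camera, target): "centre" ([x, y, z] in m, in the coordinates of the camera as it stood for that picture, good to about 4 mm: the middle of the surface that is visible of it).
The state is a dict: "time": time; "joint_positions": joint angles; "qvel": joint speeds; "joint_torque": joint torques, N m; "tool_pos": TCP position; "ee_rot": TCP orientation; "wrist_force": force on the tool from outside, world axes, zero at the start; "wrist_torque": the same for the moment, N m; "width": finger opening in m.
Only numpy, scipy, OpenCV 4.12 (cv2) and the standard library are available. Lean on these libraries where they do the work, as an engineer would, in place of code of your own. Each camera call takes 0.05 s, during which the arm holds its last target.

## Working session

There is one attempt and no reset: what is moved stays moved. The work goes in short steps, Python scripts to look and compute and a tool call to move; the robot and the scene stay as the last step left them, time stands still between calls to the robot, and variables do not carry over. Pictures are saved under pics/ and viewed, and the job is handed in when it is done.

Besides the shell and the picture viewer there is one more tool, called after "Request:" as a command line: name --argument value ..., lists and objects as JSON in quotes. arm_command: Moves the arm, as the interface text tells. Its arguments: {"type":"object","properties":{"series":{"type":"string"}},"required":["series"]}

```bash
ls; mkdir -p pics; cat > h.py <<'E'
import numpy as np, cv2
from bench import robot
def snap(c,n):
    im=robot.snapshot(c); cv2.imwrite(f'pics/{n}.png',im); return im
def cw(c,p):
    E=np.array(robot.camera_params(c)['extrinsics']); return E[:3,:3]@np.array(p)+E[:3,3]
def ray(c,u,v,z):
    P=robot.camera_params(c);E=np.array(P['extrinsics'])
    d=E[:3,:3]@np.array([(u-P['cx'])/P['fx'],-(v-P['cy'])/P['fy'],-1.]);o=E[:3,3]
    return o+d*(z-o[2])/d[2]
def proj(c,p):
    P=robot.camera_params(c);E=np.array(P['extrinsics'])
    q=E[:3,:3].T@(np.array(p)-E[:3,3]); return P['cx']+P['fx']*q[0]/-q[2],P['cy']-P['fy']*q[1]/-q[2]
E
python3 - <<'E'
from h import *
np.set_printoptions(precision=4,suppress=True)
snap('top','t0');snap('side','s0')
for c in ('top','side'):
    print(c,robot.camera_params(c))
    for t in ('jug','jug_handle','base','lugs','lid','jug_mouth'):
        print(t,[(round(r['score'],2),cw(c,r['centre']).round(3), np.round(proj(c,cw(c,r['centre'])))) for r in robot.spot_in(c,t)])
print(robot.get_obs(),robot.tcp_to_grasp)
E
```

```text
pics
top {'fx': 573.7285075066635, 'fy': 573.7285075066635, 'cx': 317.52517209559693, 'cy': 247.05378588842163, 'extrinsics': array([[-0.0104,  0.9884, -0.1517,  0.3329],
       [-0.9999, -0.0095,  0.0063, -0.0149],
       [ 0.0048,  0.1518,  0.9884,  1.5163],
       [ 0.    ,  0.    ,  0.    ,  1.    ]])}
jug [(0.71, array([ 0.254, -0.353,  0.033]), array([448., 365.])), (0.65, array([ 0.517, -0.304,  0.038]), array([425., 262.]))]
jug_handle [(0.94, array([ 0.258, -0.352,  0.037]), array([448., 364.])), (0.85, array([ 0.518, -0.303,  0.039]), array([425., 262.]))]
base [(0.58, array([0.522, 0.229, 0.108]), array([215., 259.]))]
lugs [(0.59, array([0.519, 0.263, 0.128]), array([200., 259.]))]
lid [(0.64, array([ 0.737, -0.317,  0.016]), array([425., 182.])), (0.62, array([0.354, 0.047, 0.018]), array([291., 327.])), (0.55, array([0.563, 0.01 , 0.016]), array([305., 247.])), (0.17, array([ 0.518, -0.304,  0.039]), array([425., 262.]))]
jug_mouth [(0.83, array([ 0.253, -0.355,  0.04 ]), array([450., 366.])), (0.57, array([ 0.522, -0.301,  0.041]), array([424., 260.])), (0.34, array([0
[... 910 characters left out ...]
 array([269., 270.])), (0.6, array([ 0.564, -0.003,  0.017]), array([341., 255.]))]
jug_mouth [(0.65, array([ 0.256, -0.335,  0.065]), array([294., 381.])), (0.55, array([ 0.519, -0.289,  0.074]), array([382., 319.]))]
{'time': 0.7, 'joint_positions': array([ 1.2379,  0.0871,  1.3707, -0.    ,  1.6836, -0.1031]), 'qvel': array([ 0.0009, -0.0011,  0.0008, -0.0008,  0.0003, -0.0014]), 'joint_torque': array([  0.0007, -33.9899, -30.252 ,   0.072 ,   0.0233,  -0.    ]), 'tool_pos': array([0.1253, 0.5356, 0.2056]), 'ee_rot': array([-1.5708, -0.0002,  1.341 ]), 'wrist_force': array([-0.123 , -0.0686, -0.6202]), 'wrist_torque': array([-0.0084, -0.0489,  0.0092]), 'width': 0.0941171741073905} 0.0188
```

View pics/t0.png

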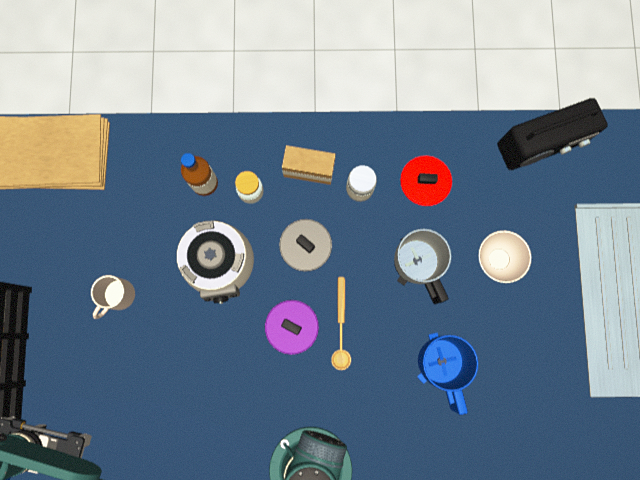

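View pics/s0.png

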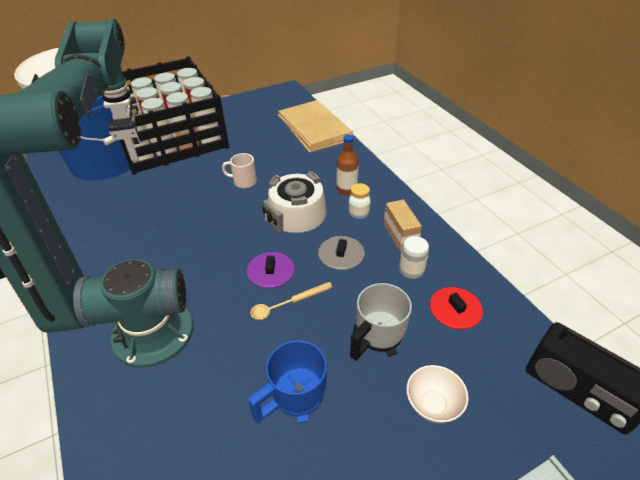

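The steel jug is at top px (423,256), and its look-alike is the blue jug at (448,364). The grey lid is at (305,245), with purple (291,327) and red (427,181) look-alikes. The base is at (212,256). I choose the steel jug and the grey lid, and will check them in close crops.

```bash
python3 - <<'E'
from h import *
t=cv2.imread('pics/t0.png');s=cv2.imread('pics/s0.png')
def c(im,u,v,w,h,k): return cv2.resize(im[v:v+h,u:u+w],None,fx=k,fy=k,interpolation=cv2.INTER_CUBIC)
a=c(t,165,205,100,110,4);b=c(t,380,215,90,110,4)
cv2.imwrite('pics/c1.png',np.hstack([a,b]))
a=c(t,270,205,80,80,4);b=c(s,330,270,100,100,4)[:320]
cv2.imwrite('pics/c2.png',np.hstack([a,b]))
E
```

```text
(no output)
```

View pics/c1.png

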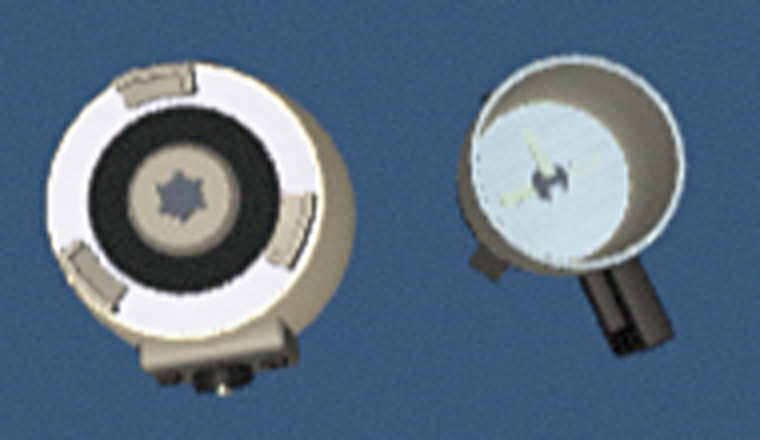

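View pics/c2.png

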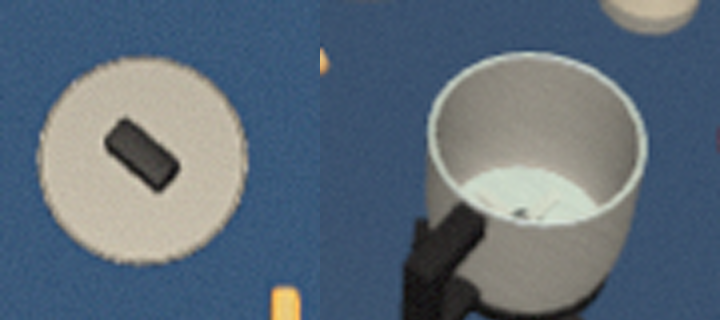

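The crops show the steel jug upright with its handle at lower right and one tab at lower left. They also show the grey lid with its bar, and the base with its panel towards the bottom of the picture. Next I'll fit the poses.

```bash
cat > fit.py <<'E'
from h import *
from scipy.optimize import least_squares
def circ(P):
    P=np.asarray(P)
    f=lambda q:np.hypot(P[:,0]-q[0],P[:,1]-q[1])-q[2]
    r=least_squares(f,[*P.mean(0)[:2],.06],loss='soft_l1',f_scale=.001); return r.x,np.std(r.fun)
def radial_edges(cam,gray,c,z,rlo,rhi,sgn=0,n=180):
    # strongest edge along radial lines of the world circle around c at height z
    out=[]
    for a in np.linspace(0,2*np.pi,n,endpoint=False):
        rs=np.arange(rlo,rhi,.0005)
        uv=np.array([proj(cam,[c[0]+r*np.cos(a),c[1]+r*np.sin(a),z]) for r in rs],np.float32)
        v=cv2.remap(gray,uv[:,0].reshape(1,-1),uv[:,1].reshape(1,-1),cv2.INTER_CUBIC).ravel()
        v=cv2.GaussianBlur(v.reshape(1,-1),(0,0),2).ravel()
        g=np.gradient(v); 
        if sgn: g=g*sgn
        else: g=abs(g)
        i=g.argmax()
        if 0<i<len(rs)-1 and g[i]>0.3: out.append([c[0]+rs[i]*np.cos(a),c[1]+rs[i]*np.sin(a)])
    return np.array(out)
E
python3 - <<'E'
from fit import *
np.set_printoptions(precision=4,suppress=True)
for cam,f in (('top','t0'),('side','s0')):
    im=cv2.imread(f'pics/{f}.png'); g=im[:,:,2].astype(np.float32)
    if cam=='top': b0=ray(cam,211,254,.11);j0=ray(cam,424.5,255,.125);l0=ray(cam,305,245,.019)
    for name,c,z,lo,hi,s in (('ring outer',b0,.11,.05,.07,1),('boss',b0,.119,.028,.045,-1),('deck',b0,.11,.085,.105,0),('rim in',j0,.125,.055,.064,1),('rim out',j0,.125,.062,.075,-1),('lid',l0,.019,.06,.08,-1)):
        c=c.copy()
        for k in range(3):
            P=radial_edges(cam,g,c,z,lo,hi,s); q,sd=circ(P); c[:2]=q[:2]
        print(cam,name,q,sd,len(P))
E
```

```text
Traceback (most recent call last):
  File "fit.py", line 12, in radial_edges
    uv=np.array([proj(cam,[c[0]+r*np.cos(a),c[1]+r*np.sin(a),z]) for r in rs],np.float32)
                 ~~~~^^^^^^^^^^^^^^^^^^^^^^^^^^^^^^^^^^^^^^^^^^^
  File "h.py", line 12, in proj
    P=robot.camera_params(c);E=np.array(P['extrinsics'])
ValueError: time passes only in moves, steps and waits
```

```bash
python3 - <<'E'
s=open('h.py').read()
s=s.replace("from bench import robot\n","from bench import robot\n_C={}\ndef cp(c):\n    if c not in _C:_C[c]=robot.camera_params(c)\n    return _C[c]\n").replace("P=robot.camera_params(c)","P=cp(c)").replace("np.array(robot.camera_params(c)[","np.array(cp(c)[")
open('h.py','w').write(s)
E
cat > m1.py <<'E'
from fit import *
np.set_printoptions(precision=4,suppress=True)
for cam,f in (('top','t0'),('side','s0')):
    im=cv2.imread(f'pics/{f}.png'); g=im[:,:,2].astype(np.float32)
    if cam=='top': b0=ray(cam,211,254,.11);j0=ray(cam,424.5,255,.125);l0=ray(cam,305,245,.019)
    for name,c,z,lo,hi,s in (('ring outer',b0,.11,.05,.07,1),('boss',b0,.119,.028,.045,-1),('deck',b0,.11,.085,.105,0),('rim in',j0,.125,.055,.064,1),('rim out',j0,.125,.062,.075,-1),('lid',l0,.019,.06,.08,-1)):
        c=c.copy()
        for k in range(3):
            P=radial_edges(cam,g,c,z,lo,hi,s); q,sd=circ(P); c[:2]=q[:2]
        print(cam,name,q,sd,len(P))
E
python3 m1.py
```

```text
top ring outer [0.5331 0.2408 0.0591] 0.0004034062825048828 180
top boss [0.5307 0.2397 0.0341] 0.0013465734972350968 180
top deck [0.5329 0.2401 0.0869] 0.0023087817884827337 180
top rim in [ 0.5245 -0.2843  0.0613] 0.0010274477460716458 176
top rim out [ 0.5246 -0.2843  0.0661] 0.0004517344385627242 180
top lid [0.5698 0.0081 0.0692] 0.0007335720063471637 180
side ring outer [0.5334 0.2412 0.0594] 0.0023207112999493384 172
side boss [0.5307 0.235  0.0366] 0.0016653468396740222 180
side deck [0.5325 0.2397 0.0879] 0.004752099124858884 180
side rim in [ 0.5244 -0.2834  0.061 ] 0.0009478453923062583 175
side rim out [ 0.5247 -0.2831  0.0661] 0.00044312158876966837 180
side lid [0.5697 0.0076 0.0699] 0.0006278451839024368 180
```

The two cameras agree to about 1 mm. Next are the yaws, from views rectified at known heights.

```bash
cat > m2.py <<'E'
from fit import *
def rect(cam,im,c,z,h=.13,n=390):
    # output: right=+x, up=+y
    xs=np.linspace(-h,h,n);X,Y=np.meshgrid(c[0]+xs,c[1]-xs)
    P=cp(cam);E=np.array(P['extrinsics']);Q=np.stack([X-E[0,3],Y-E[1,3],np.full_like(X,z)-E[2,3]],-1)@E[:3,:3]
    u=P['cx']+P['fx']*Q[...,0]/-Q[...,2];v=P['cy']-P['fy']*Q[...,1]/-Q[...,2]
    return cv2.remap(im,u.astype(np.float32),v.astype(np.float32),cv2.INTER_CUBIC)
if __name__=='__main__':
    t=cv2.imread('pics/t0.png');s=cv2.imread('pics/s0.png')
    B=(.5332,.241);J=(.5246,-.2837);L=(.5698,.008)
    cv2.imwrite('pics/r1.png',np.vstack([np.hstack([rect('top',t,B,.128,n=290),rect('top',t,J,.122,n=290)]),np.hstack([rect('side',s,B,.128,n=290),rect('side',s,J,.122,n=290)])]))
    cv2.imwrite('pics/r2.png',np.hstack([rect('top',t,L,.049,.08),rect('side',s,L,.049,.08)]))
E
python3 m2.py
```

```text
(no output)
```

View pics/r1.png

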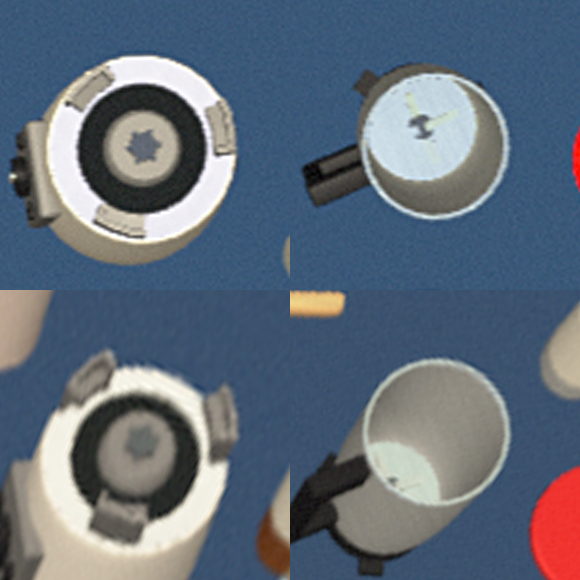

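View pics/r2.png

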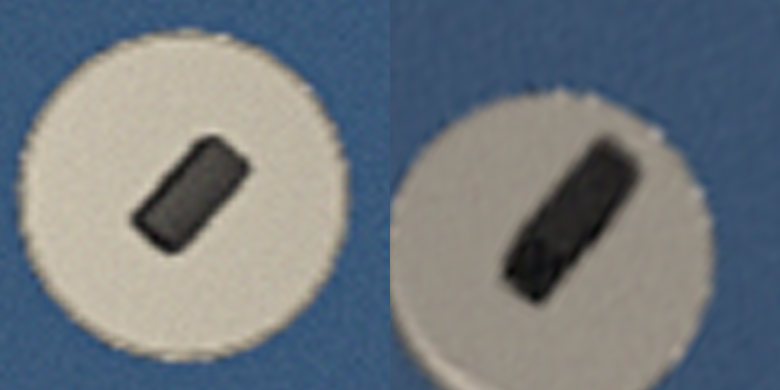

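```bash
cat > m3.py <<'E'
from m2 import *
t=cv2.imread('pics/t0.png');s=cv2.imread('pics/s0.png')
B=(.5332,.241,0);J=(.5246,-.2837,0);L=(.5698,.008,0)
def ov(cam,im,u,v,w,h,k,o,yaw,pls):
    o=np.array(o);R=np.array([[np.cos(yaw),-np.sin(yaw),0],[np.sin(yaw),np.cos(yaw),0],[0,0,1]])
    c=cv2.resize(im[v:v+h,u:u+w],None,fx=k,fy=k,interpolation=cv2.INTER_CUBIC)
    for pl,col in pls:
        q=np.array([proj(cam,o+R@np.array(p)) for p in pl]); q=((q-[u,v]+.5)*k-.5)
        cv2.polylines(c,[np.round(q).astype(int)],True,col,1,cv2.LINE_AA)
    return c
hd=[([(-.066,.011,.122),(-.122,.011,.122),(-.122,-.011,.122),(-.066,-.011,.122)],(0,255,255)),([(-.122,.011,.028),(-.122,-.011,.028),(-.122,-.011,.122),(-.122,.011,.122)],(0,255,0))]
tb=[([(.072*np.cos(a)-y*np.sin(a)-r*np.cos(a),.072*np.sin(a)+y*np.cos(a)-r*np.sin(a),.006) for r,y in((0,.012),(0,-.012),(.015,-.012),(.015,.012))],(255,0,255)) for a in (0,2.0944,4.1888)]
def lug(a): 
    A=np.radians(np.linspace(a-17.5,a+17.5,8)); return [(.062*np.cos(x),.062*np.sin(x),.13) for x in A]+[(.082*np.cos(x),.082*np.sin(x),.13) for x in A[::-1]]
lg=[(lug(a),(0,0,255)) for a in(0,120,240)]+[([(-.117,y,.05) for y in(-.03,.03)],(0,255,0))]
if __name__=='__main__':
  jy,by,ly=.30,.24,.82
  cv2.imwrite('pics/o1.png',np.hstack([ov('top',t,390,220,80,90,4,J,jy,hd+tb),ov('side',s,340,280,90,90,4,J,jy,hd+tb)]))
  cv2.imwrite('pics/o2.png',np.hstack([ov('top',t,170,210,90,100,4,B,by,lg),ov('side',s,255,155,80,100,4,B,by,lg)]))
E
python3 m3.py
```

```text
(no output)
```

View pics/o1.png

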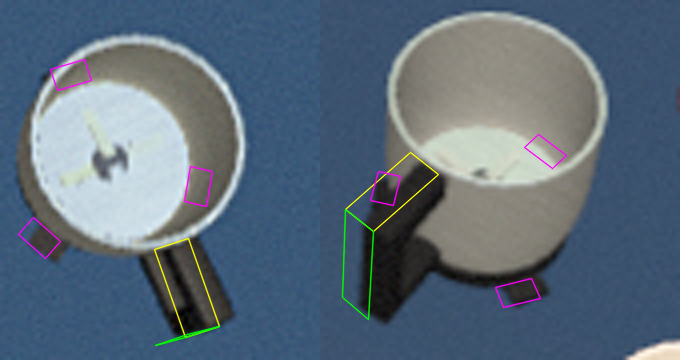

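View pics/o2.png

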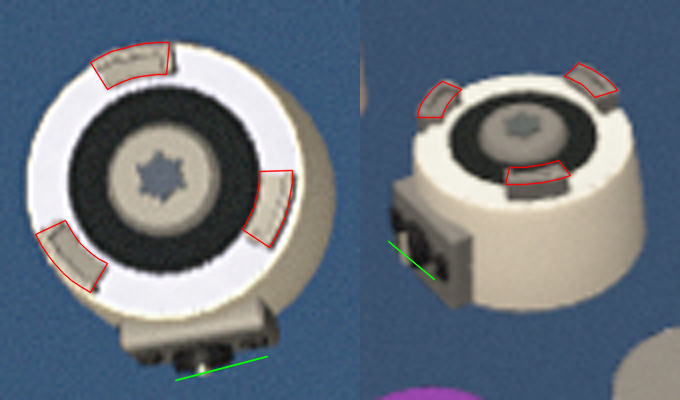

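```bash
cat > m4.py <<'E'
from m3 import *
print(1)
for n,jy in (('a',.38),('b',.42)):
    cv2.imwrite(f'pics/o3{n}.png',np.hstack([ov('top',t,390,220,80,90,4,J,jy,hd+tb),ov('side',s,340,280,90,90,4,J,jy,hd+tb)]))
by=.21
a=cv2.imread('pics/o3a.png');b=cv2.imread('pics/o3b.png')
cv2.imwrite('pics/o3.png',cv2.resize(np.vstack([a,b]),None,fx=.83,fy=.83))
lg2=[([(x,y,.12) for x,y,_ in l],c) for l,c in lg[:3]]
cv2.imwrite('pics/o4.png',np.hstack([ov('top',t,170,210,90,100,4,B,by,lg),ov('side',s,255,155,80,100,4,B,by,lg)]))
E
python3 m4.py
```

```text
1
```

View pics/o3.png

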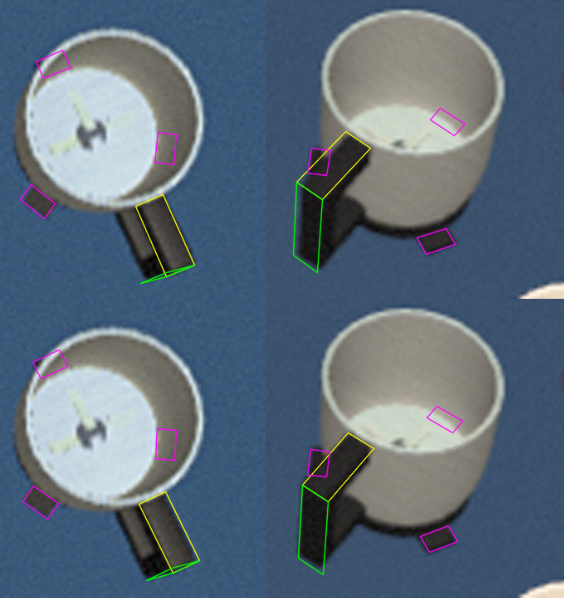

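View pics/o4.png

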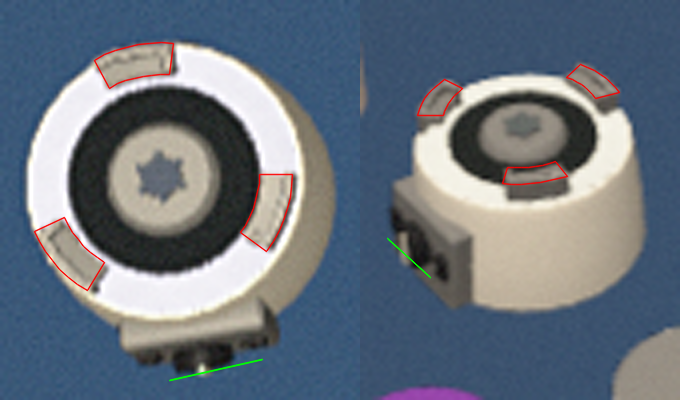

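The jug yaw is about 0.42, which fits in both views. The base yaw is about 0.22. Now a row planner.

```bash
cat > plan.py <<'E'
import sys,numpy as np
from bench import robot
from scipy.spatial.transform import Rotation as R, Slerp
def plan(pos,yaw,n,w,tilt=(0,0,0),roundp=4):
    o=robot.get_obs();p=np.array(o['tool_pos']);r0=R.from_euler('xyz',o['ee_rot'])
    r1=R.from_euler('xyz',[-np.pi/2,0,yaw])*R.from_rotvec(tilt)
    dy=(r0.inv()*r1).as_rotvec(); dp=np.array(pos)-p
    rows=[];r=r0
    for i in range(n):
        d=r.inv().apply(dp/n); rows.append(np.r_[dy/n,d,w]); r=r*R.from_rotvec(dy/n)
    print('cur',p.round(4),np.round(o['ee_rot'],4),'F',np.round(o['wrist_force'],1),'T',np.round(o['wrist_torque'],2),'w',round(o['width'],4),'t',o['time'],'q',np.round(o['joint_positions'],2))
    print('; '.join(' '.join(f'{x:.{roundp}f}'.rstrip('0').rstrip('.') for x in q).replace('-0 ','0 ') for q in rows))
if __name__=='__main__':
    a=list(map(float,sys.argv[1:])); plan(a[:3],a[3],int(a[4]),a[5],tilt=a[6:9] if len(a)>6 else (0,0,0))
E
python3 plan.py .4479 -.318 .22 -1.151 24 .094
```

```text
cur [0.1253 0.5356 0.2056] [-1.5708e+00 -2.0000e-04  1.3410e+00] F [-0.1 -0.1 -0.6] T [-0.01 -0.05  0.01] w 0.0941 t 0.7 q [ 1.24  0.09  1.37 -0.    1.68 -0.1 ]
0 0.1038 0 -0.0316 -0.0006 -0.0212 0.094; 0 0.1038 0 -0.0292 -0.0006 -0.0243 0.094; 0 0.1038 0 -0.0265 -0.0006 -0.0272 0.094; 0 0.1038 0 -0.0236 -0.0006 -0.0298 0.094; 0 0.1038 0 -0.0203 -0.0006 -0.0321 0.094; 0 0.1038 0 -0.0169 -0.0006 -0.0341 0.094; 0 0.1038 0 -0.0133 -0.0006 -0.0356 0.094; 0 0.1038 0 -0.0095 -0.0006 -0.0368 0.094; 0 0.1038 0 -0.0056 -0.0006 -0.0376 0.094; 0 0.1038 0 -0.0017 -0.0006 -0.038 0.094; 0 0.1038 0 0.0022 -0.0006 -0.038 0.094; 0 0.1038 0 0.0062 -0.0006 -0.0375 0.094; 0 0.1038 0 0.01 -0.0006 -0.0367 0.094; 0 0.1038 0 0.0138 -0.0006 -0.0354 0.094; 0 0.1038 0 0.0174 -0.0006 -0.0338 0.094; 0 0.1038 0 0.0208 -0.0006 -0.0318 0.094; 0 0.1038 0 0.024 -0.0006 -0.0295 0.094; 0 0.1038 0 0.0269 -0.0006 -0.0269 0.094; 0 0.1038 0 0.0295 -0.0006 -0.0239 0.094; 0 0.1038 0 0.0319 -0.0006 -0.0208 0.094; 0 0.1038 0 0.0338 -0.0006 -0.0173 0.094; 0 0.1038 0 0.0354 -0.0006 -0.0137 0.094; 0 0.1038 0 0.0367 -0.0006 -0.01 0.094; 0 0.1038 0 0.0375 -0.0006 -0.0061 0.094
```

Request:
arm_command --series "0 0.104 0 -0.032 -0.001 -0.021 0.094; 0 0.104 0 -0.029 -0.001 -0.024 0.094; 0 0.104 0 -0.026 -0.001 -0.027 0.094; 0 0.104 0 -0.024 -0.001 -0.03 0.094; 0 0.104 0 -0.02 -0.001 -0.032 0.094; 0 0.104 0 -0.017 -0.001 -0.034 0.094; 0 0.104 0 -0.013 -0.001 -0.036 0.094; 0 0.104 0 -0.01 -0.001 -0.037 0.094; 0 0.104 0 -0.006 -0.001 -0.038 0.094; 0 0.104 0 -0.002 -0.001 -0.038 0.094; 0 0.104 0 0.002 -0.001 -0.038 0.094; 0 0.104 0 0.006 -0.001 -0.038 0.094"

```text
time: 1.9
tool_pos: [0.2793, 0.0923, 0.2179]
ee_rot: [-1.57, -0.008, 0.054]
wrist_force: [1.2, 0.1, 0.3]
width: 0.0939
```

```bash
python3 plan.py .4479 -.318 .22 -1.151 12 .094
```

```text
cur [0.2793 0.0923 0.2179] [-1.57   -0.0083  0.0543] F [1.2 0.1 0.3] T [-0.13  0.01  0.01] w 0.0939 t 1.9 q [ 0.13 -0.52  1.84  0.    1.81  0.07]
-0.0005 0.1004 0.0006 0.0122 -0.0001 -0.0349 0.094; -0.0005 0.1004 0.0006 0.0156 -0.0001 -0.0335 0.094; -0.0005 0.1004 0.0006 0.0189 -0.0001 -0.0318 0.094; -0.0005 0.1004 0.0006 0.022 -0.0001 -0.0297 0.094; -0.0005 0.1004 0.0006 0.0249 -0.0001 -0.0274 0.094; -0.0005 0.1004 0.0006 0.0275 -0.0001 -0.0247 0.094; -0.0005 0.1004 0.0006 0.0298 -0.0001 -0.0219 0.094; -0.0005 0.1004 0.0006 0.0319 -0.0001 -0.0188 0.094; -0.0005 0.1004 0.0006 0.0336 -0.0001 -0.0155 0.094; -0.0005 0.1004 0.0006 0.035 -0.0001 -0.012 0.094; -0.0005 0.1004 0.0006 0.036 -0.0001 -0.0085 0.094; -0.0005 0.1004 0.0006 0.0366 -0.0002 -0.0048 0.094
```

Request:
arm_command --series "0 0.1 0 0.012 0 -0.035 0.094; 0 0.1 0 0.016 0 -0.034 0.094; 0 0.1 0 0.019 0 -0.032 0.094; 0 0.1 0 0.022 0 -0.03 0.094; 0 0.1 0 0.025 0 -0.027 0.094; 0 0.1 0 0.028 0 -0.025 0.094; 0 0.1 0 0.03 0 -0.022 0.094; 0 0.1 0 0.032 0 -0.019 0.094; 0 0.1 0 0.034 0 -0.016 0.094; 0 0.1 0 0.035 0 -0.012 0.094; 0 0.1 0 0.036 0 -0.008 0.094; 0 0.1 0 0.036 0 -0.005 0.094"

```text
time: 3.1
tool_pos: [0.4419, -0.3441, 0.2238]
ee_rot: [-1.551, -0.009, -1.204]
wrist_force: [0.8, -0.1, 0.6]
width: 0.094
```

```bash
python3 plan.py .4479 -.318 .16 -1.151 3 .094;python3 -c "
from h import *
snap('top','t1');snap('side','s1')"
```

```text
cur [ 0.4419 -0.3441  0.2238] [-1.5507 -0.0086 -1.2041] F [ 0.8 -0.1  0.6] T [-0.04  0.11 -0.05] w 0.094 t 3.1 q [-0.77  0.09  1.33  0.01  1.7   0.43]
-0.0066 -0.0177 0.003 -0.0076 0.0213 0.0046 0.094; -0.0066 -0.0177 0.003 -0.0074 0.0213 0.0048 0.094; -0.0066 -0.0177 0.003 -0.0073 0.0213 0.0051 0.094
```

View pics/s1.png

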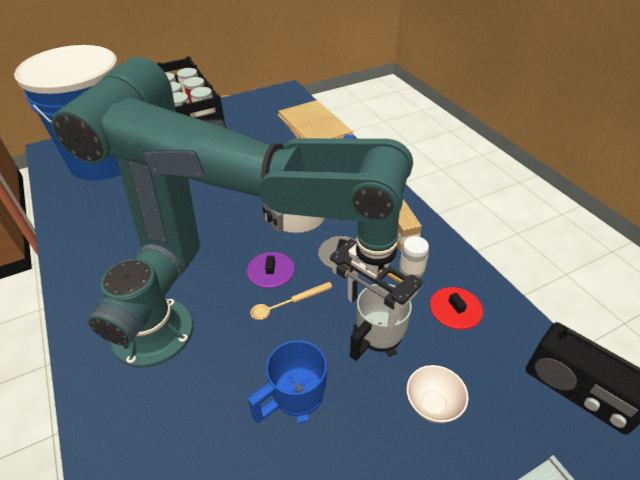

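The arm is near the handle, with the gripper at px (375,275) above and behind the jug in this view. I'll correct and descend in stages.

Request:
arm_command --series "-0.007 -0.018 0.003 -0.008 0.021 0.005 0.094; -0.007 -0.018 0.003 -0.007 0.021 0.005 0.094; -0.007 -0.018 0.003 -0.007 0.021 0.005 0.094; 0 0 0 0 0 0 0.094"

```text
time: 3.6
tool_pos: [0.4479, -0.3187, 0.1579]
ee_rot: [-1.574, 0.002, -1.146]
wrist_force: [-0.1, -0.7, -0.4]
width: 0.0941
```

```bash
python3 plan.py .4479 -.318 .092 -1.151 4 .094;python3 -c "
from h import *
snap('top','t2')
print(proj('top',[.4479,-.318,.122]))"
```

```text
cur [ 0.4479 -0.3187  0.1579] [-1.5735  0.0019 -1.1459] F [-0.1 -0.7 -0.4] T [-0.03  0.15  0.01] w 0.0941 t 3.6 q [-0.72  0.1   1.45 -0.    1.59  0.43]
0.0007 0.0013 -0.0005 -0.0001 0.0165 0.0001 0.094; 0.0007 0.0013 -0.0005 -0.0001 0.0165 0.0001 0.094; 0.0007 0.0013 -0.0005 -0.0001 0.0165 0.0001 0.094; 0.0007 0.0013 -0.0005 -0.0002 0.0165 0.0001 0.094
(np.float64(438.7238408651812), np.float64(286.0868321813284))
```

View pics/t2.png

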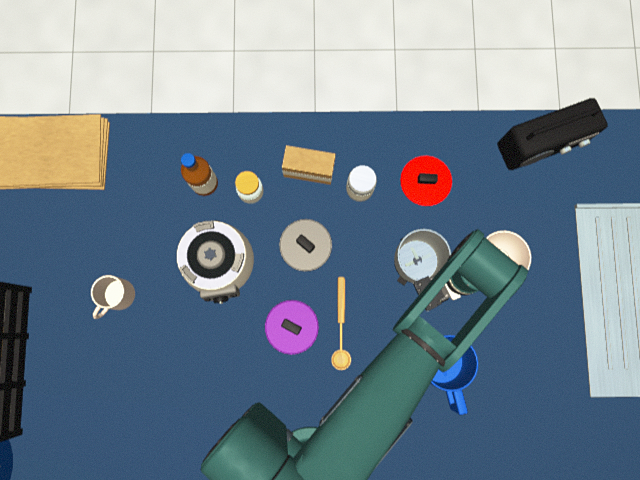

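The gripper sits over the handle at px (438,287). I'll lower it, then close.

Request:
arm_command --series "0 0 0 0 0.017 0 0.094; 0 0 0 0 0.017 0 0.094; 0 0 0 0 0.017 0 0.094; 0 0 0 0 0.015 0 0.094; 0 0 0 0 0 0 0.04; 0 0 0 0 0 0 0.03; 0 0 0 0 0 0 0.03"

```text
time: 4.35
tool_pos: [0.4524, -0.3239, 0.1044]
ee_rot: [-1.564, -0.02, -1.145]
wrist_force: [-0.1, 0.4, 0.4]
width: 0.0733
```

```bash
python3 plan.py .4479 -.318 .092 -1.151 1 .03
```

```text
cur [ 0.4524 -0.3239  0.1044] [-1.5643 -0.0199 -1.1455] F [-0.1  0.4  0.4] T [-0.03  0.12 -0.05] w 0.0733 t 4.35 q [-0.72  0.13  1.53 -0.    1.46  0.42]
-0.0065 0.0056 0.0199 -0.0074 0.0122 -0.0017 0.03
```

Request:
arm_command --series "-0.006 0.006 0.02 -0.007 0.012 -0.002 0.073; 0 0 0 0 0 0 0.073"

```text
time: 4.55
tool_pos: [0.4483, -0.3189, 0.0934]
ee_rot: [-1.569, -0.001, -1.152]
wrist_force: [-0.3, 0.2, -0.1]
width: 0.0728
```

```bash
python3 plan.py .4479 -.318 .092 -1.151 1 .03;python3 -c "
from h import *
snap('side','s3');snap('top','t3')
cv2.imwrite('pics/c3.png',np.hstack([cv2.resize(cv2.imread('pics/s3.png')[230:380,310:430],None,fx=3,fy=3),cv2.resize(cv2.imread('pics/t3.png')[220:370,390:510],None,fx=3,fy=3)]))"
```

```text
cur [ 0.4483 -0.3189  0.0934] [-1.5693e+00 -1.5000e-03 -1.1520e+00] F [-0.3  0.2 -0.1] T [-0.04  0.16 -0.03] w 0.0728 t 4.55 q [-0.72  0.13  1.54  0.    1.46  0.43]
-0.0015 -0.001 0.0015 -0.0009 0.0014 0 0.03
```

View pics/c3.png

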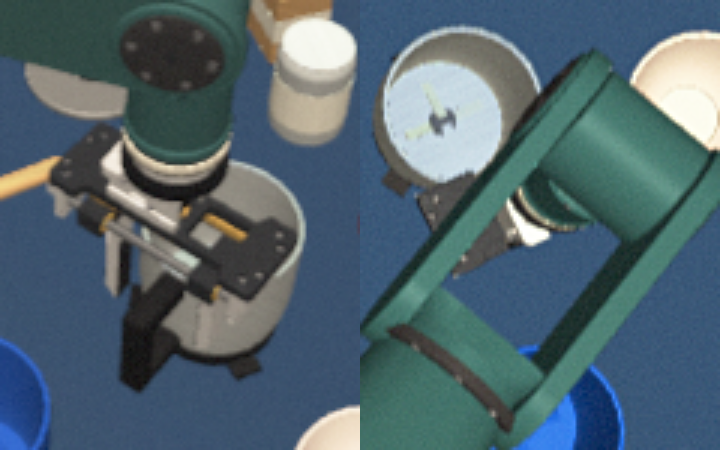

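The fingers straddle the handle in the crop, with the handle at side px (355,330). Closing.

Request:
arm_command --series "0 0 0 0 0.001 0 0.01; 0 0 0 0 0 0 0.01; 0 0 0 0 0 0 0.01; 0 0 0 0 0 0 0.01; 0 0 0 0 0 0 0.01; 0 0 0 0 0 0 0.01; 0 0 0 0 0 0 0.01; 0 0 0 0 0 0 0.01"

```text
time: 5.45
tool_pos: [0.4493, -0.3195, 0.0947]
ee_rot: [-1.568, -0.004, -1.151]
wrist_force: [0.5, -0.8, 0.6]
width: 0.0217
```

```bash
python3 plan.py .4479 -.318 .092 -1.151 1 .03
```

```text
cur [ 0.4493 -0.3195  0.0947] [-1.5677 -0.0043 -1.1511] F [ 0.5 -0.8  0.6] T [0.09 0.15 0.06] w 0.0217 t 5.45 q [-0.72  0.13  1.54  0.    1.46  0.43]
-0.0031 -0.0001 0.0043 -0.0019 0.0027 -0.0007 0.03
```

Request:
arm_command --series "0 0 0 0 -0.01 0 0.01; 0 0 0 0 -0.01 0 0.01; 0 0 0 0 -0.015 0 0.01; 0 0 0 0 -0.015 0 0.01; 0 0 0 0 0 0 0.01"

```text
time: 5.95
tool_pos: [0.4466, -0.3185, 0.1434]
ee_rot: [-1.574, 0.002, -1.152]
wrist_force: [0.4, -0.0, -3.7]
width: 0.0219
```

```bash
python3 plan.py .4479 -.318 .252 -1.151 1 .03;python3 -c "
from h import *
snap('side','s4');snap('top','t4')
cv2.imwrite('pics/c4.png',np.hstack([cv2.resize(cv2.imread('pics/s4.png')[210:360,310:430],None,fx=3,fy=3),cv2.resize(cv2.imread('pics/t4.png')[200:350,390:510],None,fx=3,fy=3)]))"
```

```text
cur [ 0.4466 -0.3185  0.1434] [-1.5738  0.0024 -1.1518] F [ 0.4 -0.  -3.7] T [-0.21  0.29  0.02] w 0.0219 t 5.95 q [-0.72  0.11  1.47 -0.    1.57  0.43]
0.003 -0.0008 -0.0024 -0.0002 -0.1086 0.0011 0.03
```

View pics/c4.png

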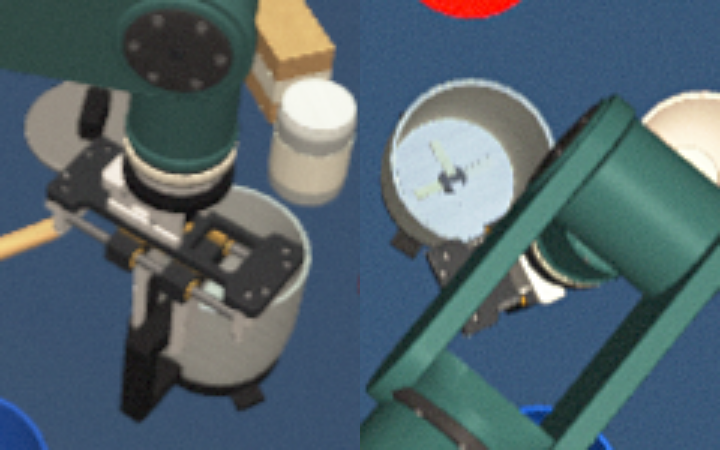

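Lifted about 48 mm with the jug near level, and Fz = -3.7 N. Continuing up to 0.255.

Request:
arm_command --series "0 0 0 0 -0.02 0 0.01; 0 0 0 0 -0.025 0 0.01; 0 0 0 0 -0.025 0 0.01; 0 0 0 0 -0.025 0 0.01; 0 0 0 0 -0.015 0 0.01"

```text
time: 6.55
tool_pos: [0.4425, -0.3152, 0.2426]
ee_rot: [-1.586, 0.026, -1.152]
wrist_force: [1.4, 0.5, -3.6]
width: 0.0216
```

```bash
python3 plan.py .49 .17 .255 -.551 22 .01
```

```text
cur [ 0.4425 -0.3152  0.2426] [-1.586   0.0264 -1.1523] F [ 1.4  0.5 -3.6] T [-0.17  0.24 -0.04] w 0.0216 t 6.55 q [-0.72  0.09  1.29 -0.    1.79  0.43]
0.0003 -0.0273 -0.0014 -0.0193 -0.0002 0.0109 0.01; 0.0003 -0.0273 -0.0014 -0.019 -0.0002 0.0115 0.01; 0.0003 -0.0273 -0.0014 -0.0187 -0.0003 0.012 0.01; 0.0003 -0.0273 -0.0014 -0.0183 -0.0003 0.0125 0.01; 0.0003 -0.0273 -0.0014 -0.018 -0.0003 0.013 0.01; 0.0003 -0.0273 -0.0014 -0.0176 -0.0003 0.0135 0.01; 0.0003 -0.0273 -0.0014 -0.0172 -0.0003 0.0139 0.01; 0.0003 -0.0273 -0.0014 -0.0168 -0.0004 0.0144 0.01; 0.0003 -0.0273 -0.0014 -0.0164 -0.0004 0.0149 0.01; 0.0003 -0.0273 -0.0014 -0.016 -0.0004 0.0153 0.01; 0.0003 -0.0273 -0.0014 -0.0156 -0.0004 0.0157 0.01; 0.0003 -0.0273 -0.0014 -0.0152 -0.0004 0.0162 0.01; 0.0003 -0.0273 -0.0014 -0.0147 -0.0005 0.0166 0.01; 0.0003 -0.0273 -0.0014 -0.0143 -0.0005 0.017 0.01; 0.0003 -0.0273 -0.0014 -0.0138 -0.0005 0.0173 0.01; 0.0003 -0.0273 -0.0014 -0.0133 -0.0005 0.0177 0.01; 0.0003 -0.0273 -0.0014 -0.0128 -0.0005 0.0181 0.01; 0.0003 -0.0273 -0.0014 -0.0123 -0.0005 0.0184 0.01; 0.0003 -0.0273 -0.0014 -0.0118 -0.0005 0.0187 0.01; 0.0003 -0.0273 -0.0014 -0.0113 -0.0005 0.0191 0.01; 0.0003 -0.0273 -0.0014 -0.0108 -0.0005 0.0194 0.01; 0.0003 -0.0273 -0.0014 -0.0102 -0.0006 0.0196 0.01
```

Request:
arm_command --series "0 -0.027 0 -0.019 -0.002 0.011 0.01; 0 -0.027 0 -0.019 -0.002 0.011 0.01; 0 -0.027 0 -0.019 -0.002 0.012 0.01; 0 -0.027 0 -0.018 -0.001 0.013 0.01; 0 -0.027 0 -0.018 -0.001 0.013 0.01; 0 -0.027 0 -0.018 -0.001 0.013 0.01; 0 -0.027 0 -0.017 0 0.014 0.01; 0 -0.027 0 -0.017 0 0.014 0.01; 0 -0.027 0 -0.016 0 0.015 0.01; 0 -0.027 0 -0.016 0 0.015 0.01; 0 -0.027 0 -0.016 0 0.016 0.01; 0 -0.027 0 -0.015 0 0.016 0.01"

```text
time: 7.75
tool_pos: [0.464, -0.0435, 0.2427]
ee_rot: [-1.588, 0.048, -0.824]
wrist_force: [1.8, -0.1, -3.8]
width: 0.0216
```

```bash
python3 plan.py .49 .17 .255 -.551 11 .01
```

```text
cur [ 0.464  -0.0435  0.2427] [-1.5876  0.0483 -0.8235] F [ 1.8 -0.1 -3.8] T [-0.27  0.27  0.01] w 0.0216 t 7.75 q [-0.23 -0.07  1.46  0.01  1.8   0.6 ]
0.0009 -0.0247 -0.0046 -0.0127 -0.0008 0.0149 0.01; 0.0009 -0.0247 -0.0046 -0.0123 -0.0008 0.0152 0.01; 0.0009 -0.0247 -0.0046 -0.0119 -0.0008 0.0155 0.01; 0.0009 -0.0247 -0.0046 -0.0115 -0.0009 0.0158 0.01; 0.0009 -0.0247 -0.0046 -0.0111 -0.0009 0.0161 0.01; 0.0009 -0.0247 -0.0046 -0.0107 -0.001 0.0164 0.01; 0.0009 -0.0247 -0.0046 -0.0103 -0.001 0.0166 0.01; 0.0009 -0.0247 -0.0046 -0.0099 -0.001 0.0169 0.01; 0.0009 -0.0247 -0.0046 -0.0095 -0.001 0.0171 0.01; 0.0009 -0.0247 -0.0046 -0.009 -0.0011 0.0174 0.01; 0.0009 -0.0247 -0.0046 -0.0086 -0.0011 0.0176 0.01
```

Request:
arm_command --series "0.001 -0.025 -0.005 -0.013 -0.001 0.015 0.01; 0.001 -0.025 -0.005 -0.012 -0.001 0.015 0.01; 0.001 -0.025 -0.005 -0.012 -0.001 0.016 0.01; 0.001 -0.025 -0.005 -0.012 -0.001 0.016 0.01; 0.001 -0.025 -0.005 -0.011 -0.001 0.016 0.01; 0.001 -0.025 -0.005 -0.011 -0.001 0.016 0.01; 0.001 -0.025 -0.005 -0.01 -0.001 0.017 0.01; 0.001 -0.025 -0.005 -0.01 -0.001 0.017 0.01; 0.001 -0.025 -0.005 -0.01 -0.001 0.017 0.01; 0 -0.025 0 -0.009 -0.001 0.017 0.01; 0 -0.025 0 -0.009 -0.001 0.018 0.01; 0 0 0 0 0 0 0.01"

```text
time: 8.95
tool_pos: [0.4806, 0.1823, 0.2376]
ee_rot: [-1.59, 0.029, -0.533]
wrist_force: [-0.7, 1.1, -4.0]
width: 0.0219
```

```bash
python3 plan.py .49 .17 .255 -.551 2 .01
```

```text
cur [0.4806 0.1823 0.2376] [-1.5895  0.0294 -0.5335] F [-0.7  1.1 -4. ] T [-0.21  0.22  0.05] w 0.0219 t 8.95 q [0.25 0.03 1.37 0.01 1.78 0.78]
0.0095 0.0089 -0.0146 0.0069 -0.0089 -0.0031 0.01; 0.0095 0.0089 -0.0146 0.0071 -0.0088 -0.0029 0.01
```

Request:
arm_command --series "0.01 0.009 -0.015 0.007 -0.009 -0.003 0.01; 0.01 0.009 -0.015 0.007 -0.009 -0.003 0.01; 0 0 0 0 0 0 0.01"

```text
time: 9.25
tool_pos: [0.4899, 0.1675, 0.2542]
ee_rot: [-1.573, -0.001, -0.554]
wrist_force: [0.9, -0.4, -4.1]
width: 0.0219
```

```bash
python3 plan.py .49 .17 .255 -.551 1 .01;python3 -c "
from h import *
snap('side','s5');snap('top','t5')
cv2.imwrite('pics/c5.png',np.hstack([cv2.resize(cv2.imread('pics/s5.png')[80:230,225:345],None,fx=3,fy=3),cv2.resize(cv2.imread('pics/t5.png')[190:340,150:270],None,fx=3,fy=3)]))"; python3 plan.py .49 .17 .255 -.551 1 .01
```

```text
cur [0.4899 0.1675 0.2542] [-1.5734e+00 -1.1000e-03 -5.5380e-01] F [ 0.9 -0.4 -4.1] T [-0.29  0.21 -0.04] w 0.0219 t 9.25 q [ 0.22  0.01  1.35 -0.    1.78  0.78]
0.0026 -0.0028 0.0011 -0.0012 -0.0008 0.0022 0.01
cur [0.4892 0.168  0.2531] [-1.5745e+00  1.4000e-03 -5.5310e-01] F [-0.6 -0.1 -4. ] T [-0.32  0.25  0.05] w 0.0217 t 9.35 q [ 0.22  0.01  1.36 -0.    1.78  0.78]
0.0037 -0.0021 -0.0014 -0.0003 -0.0019 0.0021 0.01
```

View pics/c5.png

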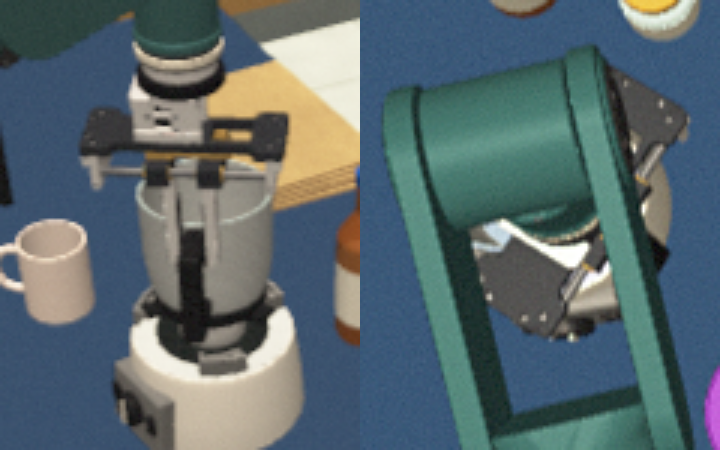

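```bash
cat > m5.py <<'E'
import sys
from m3 import *
def view(f,tool,yaw,zoff,out,r=.0834,box=(225,80,120,150),k=4,cam='side',extra=[]):
    jy=yaw+np.pi/2;o=(tool[0]+r*np.cos(jy),tool[1]+r*np.sin(jy),tool[2]-zoff)
    print('jug',np.round(o,4),jy)
    C=[(.066*np.cos(a),.066*np.sin(a),.125) for a in np.linspace(0,6.28,60)]
    im=cv2.imread(f);u,v,w,h=box
    a=ov(cam,im,u,v,w,h,k,o,jy,hd+tb+[(C,(0,128,255))])
    b=cv2.resize(im[v:v+h,u:u+w],None,fx=k,fy=k,interpolation=cv2.INTER_CUBIC)
    cv2.imwrite(out,np.hstack([a,b])[:600,:1000] if k<4 else cv2.resize(np.hstack([a,b]),None,fx=.8,fy=.8))
if __name__=='__main__':
    view('pics/s5.png',(.4895,.1677,.2536),-.5535,.0947,'pics/o5.png')
E
python3 m5.py
```

```text
jug [0.5333 0.2386 0.1589] 1.0172963267948965
```

View pics/o5.png

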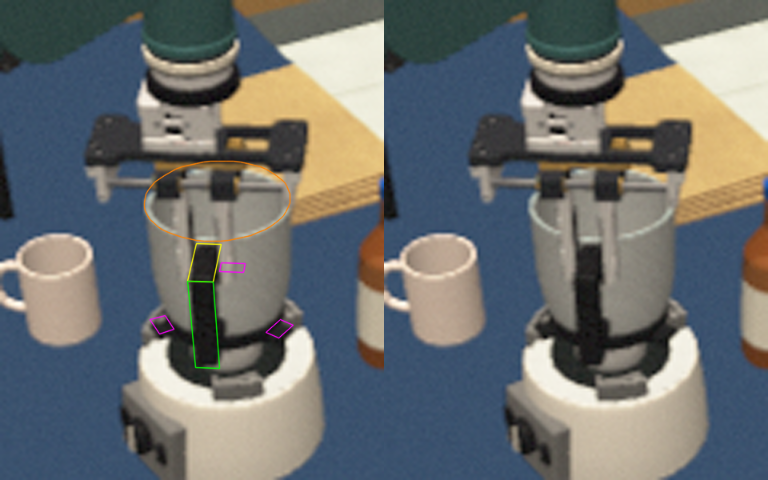

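```bash
cat > m6.py <<'E'
import sys
from m3 import *
RIM=[(.066*np.cos(a),.066*np.sin(a),.125) for a in np.linspace(0,6.28,90)]
from scipy.spatial.transform import Rotation as R
def tov(cam,im,box,k,tool,rot,r,gz,tilt,pls):
    # jug point p (jug frame) ; grasp point on jug at (-r,0,gz) coincides with tool grasp
    Rt=R.from_euler('xyz',rot); g=np.array(tool)-Rt.apply([0,.0188,0])
    yaw=rot[2]+np.pi/2
    Rj=R.from_euler('z',yaw)*R.from_euler('y',tilt)
    u,v,w,h=box;c=cv2.resize(im[v:v+h,u:u+w],None,fx=k,fy=k,interpolation=cv2.INTER_CUBIC)
    for pl,col in pls:
        q=np.array([proj(cam,g+Rj.apply(np.array(p)-[-r,0,gz])) for p in pl]); q=((q-[u,v]+.5)*k-.5)
        cv2.polylines(c,[np.round(q).astype(int)],True,col,1,cv2.LINE_AA)
    return c
if __name__=='__main__':
    im=cv2.imread('pics/s5.png')
    L=[tov('side',im,(260,110,65,90),4,(.4895,.1677,.2536),(-1.574,0,-.5535),.0834,.1135,a,hd+tb+[(RIM,(0,128,255))]) for a in (0,.04,.08)]
    cv2.imwrite('pics/o6.png',np.hstack(L))
E
python3 m6.py
```

```text
(no output)
```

View pics/o6.png

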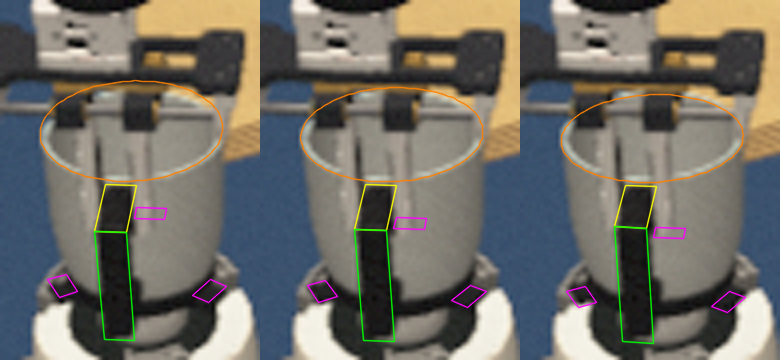

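```bash
python3 plan.py .4896 .1699 .225 -.55 3 .01 .03 0 0
```

```text
cur [0.4892 0.168  0.2531] [-1.5745e+00  1.4000e-03 -5.5310e-01] F [-0.6 -0.1 -4. ] T [-0.32  0.25  0.05] w 0.0217 t 9.35 q [ 0.22  0.01  1.36 -0.    1.78  0.78]
0.0112 -0.001 -0.0004 -0.0002 0.0094 0.0006 0.01; 0.0112 -0.001 -0.0004 -0.0002 0.0094 0.0005 0.01; 0.0112 -0.001 -0.0004 -0.0002 0.0094 0.0004 0.01
```

Request:
arm_command --series "0.011 0 0 0 0.009 0.001 0.01; 0.011 0 0 0 0.009 0.001 0.01; 0.011 0 0 0 0.009 0 0.01; 0 0 0 0 0 0 0.01"

```text
time: 9.75
tool_pos: [0.4895, 0.1689, 0.2225]
ee_rot: [-1.541, 0.003, -0.555]
wrist_force: [0.2, -0.9, -5.1]
width: 0.0218
```

```bash
python3 plan.py .4896 .1699 .213 -.55 3 .01 .03 0 0; python3 -c "
from h import *
snap('side','s6');o=robot.get_obs()
from m6 import *
im=cv2.imread('pics/s6.png')
L=[tov('side',im,(260,115,65,90),4,o['tool_pos'],o['ee_rot'],.0834,.1135,a,hd+tb+[(RIM,(0,128,255))]) for a in (0,.04)]+[cv2.resize(im[115:205,260:325],None,fx=4,fy=4)]
cv2.imwrite('pics/o7.png',np.hstack(L))"
```

```text
cur [0.4895 0.1689 0.2225] [-1.5406  0.0034 -0.555 ] F [ 0.2 -0.9 -5.1] T [-0.34  0.28  0.01] w 0.0218 t 9.75 q [ 0.21 -0.    1.43  0.02  1.69  0.76]
-0.0001 -0.0017 -0.0011 -0.0001 0.0032 0.0002 0.01; -0.0001 -0.0017 -0.0011 -0.0001 0.0032 0.0002 0.01; -0.0001 -0.0017 -0.0011 -0.0001 0.0032 0.0002 0.01
```

View pics/o7.png

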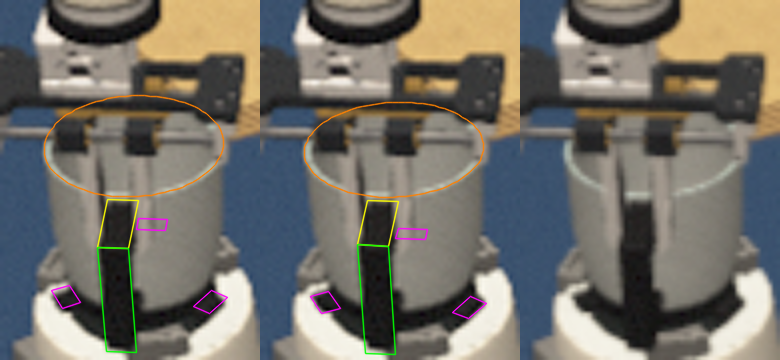

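The level overlay matches the rim, handle and tabs. I'll lower slowly.

Request:
arm_command --series "0 0 0 0 0.004 0 0.01; 0 0 0 0 0.004 0 0.01; 0 0 0 0 0.004 0 0.01; 0 0 0 0 0 0 0.01"

```text
time: 10.2
tool_pos: [0.4906, 0.17, 0.2107]
ee_rot: [-1.538, 0.002, -0.554]
wrist_force: [0.4, 1.8, -4.3]
width: 0.0222
```

```bash
python3 plan.py .4896 .1699 .205 -.55 3 .01 .03 0 0
```

```text
cur [0.4906 0.17   0.2107] [-1.5384  0.0018 -0.5544] F [ 0.4  1.8 -4.3] T [-0.21  0.16 -0.03] w 0.0222 t 10.2 q [ 0.21 -0.    1.45  0.02  1.67  0.76]
-0.0008 -0.0015 -0.0005 -0.0003 0.0019 -0.0003 0.01; -0.0008 -0.0015 -0.0005 -0.0003 0.0019 -0.0002 0.01; -0.0008 -0.0015 -0.0005 -0.0003 0.0019 -0.0002 0.01
```

Request:
arm_command --series "0 -0.002 0 0 0.003 0 0.01; 0 -0.002 0 0 0.003 0 0.01; 0 0 0 0 0 0 0.01"

```text
time: 10.5
tool_pos: [0.4914, 0.1699, 0.2072]
ee_rot: [-1.536, -0.002, -0.55]
wrist_force: [-0.1, -0.4, -2.6]
width: 0.0214
```

```bash
python3 plan.py .4896 .1699 .205 -.55 3 .01 .03 0 0; python3 -c "
from h import *
snap('side','s7');o=robot.get_obs()
from m6 import *
im=cv2.imread('pics/s7.png')
L=[tov('side',im,(260,125,65,90),4,o['tool_pos'],o['ee_rot'],.0834,.1135,a,hd+tb+[(RIM,(0,128,255))]) for a in (0,.04)]+[cv2.resize(im[125:215,260:325],None,fx=4,fy=4)]
cv2.imwrite('pics/o8.png',np.hstack(L))"
```

```text
cur [0.4914 0.1699 0.2072] [-1.5363 -0.0018 -0.55  ] F [-0.1 -0.4 -2.6] T [0.04 0.4  0.08] w 0.0214 t 10.5 q [ 0.21 -0.    1.46  0.02  1.66  0.76]
-0.0015 0 0.0006 -0.0005 0.0007 -0.0003 0.01; -0.0015 0 0.0006 -0.0005 0.0007 -0.0003 0.01; -0.0015 0 0.0006 -0.0005 0.0007 -0.0003 0.01
```

View pics/o8.png

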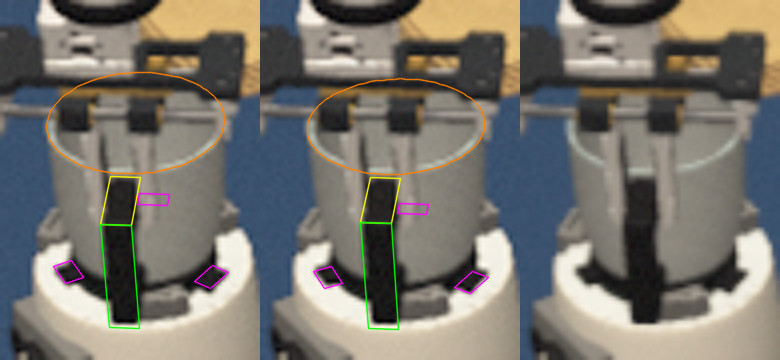

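Request:
arm_command --series "-0.002 0 0 0 0.003 0 0.01; -0.002 0 0 0 0.003 0 0.01; 0 0 0 0 0.002 0 0.01"

```text
time: 10.85
tool_pos: [0.4917, 0.1687, 0.2041]
ee_rot: [-1.54, -0.006, -0.551]
wrist_force: [-3.0, -2.5, 5.7]
width: 0.0215
```

```bash
python3 plan.py .4896 .1699 .205 -.55 3 .01 .03 0 0; python3 -c "
from h import *
snap('side','s8');o=robot.get_obs()
from m6 import *
im=cv2.imread('pics/s8.png')
L=[tov('side',im,(260,125,65,90),4,o['tool_pos'],o['ee_rot'],.0834,.1135,a,hd+tb+[(RIM,(0,128,255))]) for a in (0,.03)]+[cv2.resize(im[125:215,260:325],None,fx=4,fy=4)]
cv2.imwrite('pics/o9.png',np.hstack(L))"
```

```text
cur [0.4917 0.1687 0.2041] [-1.5399 -0.0064 -0.5506] F [-3.  -2.5  5.7] T [-0.09  1.    0.14] w 0.0215 t 10.85 q [ 0.21 -0.    1.47  0.02  1.65  0.76]
-0.0003 -0.0001 0.0021 -0.0008 -0.0003 0 0.01; -0.0003 -0.0001 0.0021 -0.0008 -0.0003 0 0.01; -0.0003 -0.0001 0.0021 -0.0008 -0.0003 0 0.01
```

View pics/o9.png

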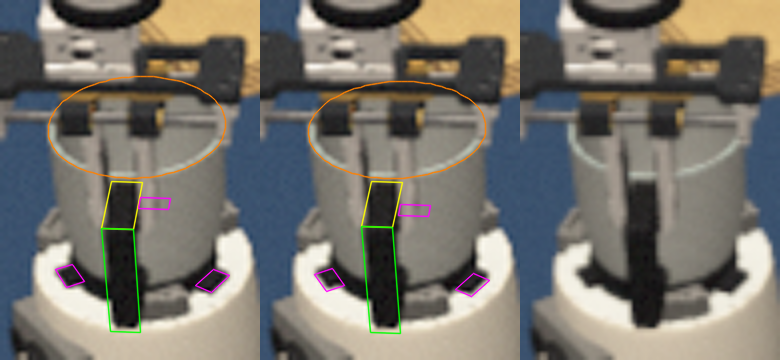

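```bash
cat > m7.py <<'E'
import sys
from m3 import *
from m6 import RIM
def seat(f,zs,yaws,out,c=B,box=(260,125,65,90),k=4,cam='side'):
    im=cv2.imread(f);u,v,w,h=box
    L=[ov(cam,im,u,v,w,h,k,(c[0],c[1],z),y,hd+tb+[(RIM,(0,128,255))]) for z,y in zip(zs,yaws)]
    cv2.imwrite(out,np.hstack(L))
if __name__=='__main__': seat('pics/s8.png',(.11,.115,.119),(1.03,1.03,1.03),'pics/o10.png')
E
python3 m7.py
```

```text
(no output)
```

View pics/o10.png

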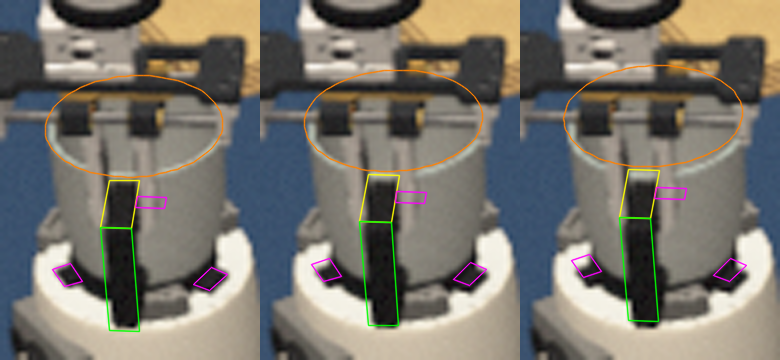

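Request:
arm_command --series "0 0 0 -0.003 -0.001 -0.001 0.01; 0 0 0 -0.001 0 0 0.01; 0 0 0 0 0.001 0 0.01"

```text
time: 11.2
tool_pos: [0.4885, 0.1699, 0.2047]
ee_rot: [-1.538, -0.009, -0.552]
wrist_force: [-1.4, -3.2, 4.3]
width: 0.0217
```

```bash
python3 plan.py .4896 .1699 .205 -.55 3 .01 .03 0 0; python3 -c "
from m7 import *
snap('side','s9')
seat('pics/s9.png',(.11,.113,.0),(1.03,1.03,1.03),'pics/o11.png')"
```

```text
cur [0.4885 0.1699 0.2047] [-1.5382 -0.0093 -0.5516] F [-1.4 -3.2  4.3] T [-0.48  0.48 -0.03] w 0.0217 t 11.2 q [ 0.21 -0.01  1.47  0.02  1.65  0.77]
-0.0009 -0.0004 0.0031 0.0003 -0.0001 0.0002 0.01; -0.0009 -0.0004 0.0031 0.0003 -0.0001 0.0002 0.01; -0.0009 -0.0004 0.0031 0.0003 -0.0001 0.0002 0.01
```

View pics/o11.png

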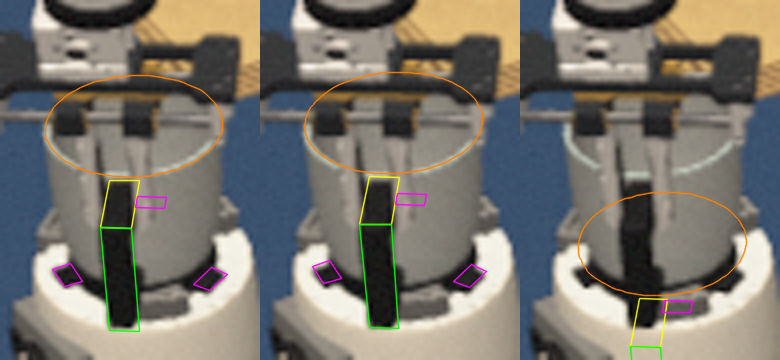

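The jug now matches the seated overlay at z = 0.110, with rim, tabs and handle all aligned. I'll twist clockwise along the arc (θ = 0.08 per row gives x = -6.7 mm).

Request:
arm_command --series "0 0.06 0 -0.005 0 0 0.01; 0 0.08 0 -0.0067 0 0.0003 0.01; 0 0.08 0 -0.0067 0 0.0003 0.01; 0 0 0 0 0 0 0.01"

```text
time: 11.65
tool_pos: [0.474, 0.1833, 0.2045]
ee_rot: [-1.533, 0.001, -0.777]
wrist_force: [-0.1, -1.4, -0.3]
width: 0.0215
```

```bash
cat > arc.py <<'E'
import sys
from plan import *
o=robot.get_obs();p=np.array(o['tool_pos'])
B=np.array([.5332,.241]);d=B-p[:2];jy=o['ee_rot'][2]+np.pi/2
print('r',np.hypot(*d).round(4),'ang',np.arctan2(d[1],d[0]).round(4),'jugyaw(tool)',round(jy,4),'lateral',round(d@[-np.sin(jy),np.cos(jy)],4))
jt=float(sys.argv[1]);n=int(sys.argv[2]);r=.0834
plan([B[0]-r*np.cos(jt),B[1]-r*np.sin(jt),.2047],jt-np.pi/2,n,.01,tilt=(.03,0,0))
E
python3 arc.py .65 2
```

```text
r 0.0827 ang 0.7727 jugyaw(tool) 0.7933 lateral -0.0017
cur [0.474  0.1833 0.2045] [-1.5332e+00  7.0000e-04 -7.7750e-01] F [-0.1 -1.4 -0.3] T [-0.43  0.17 -0.17] w 0.0215 t 11.65 q [ 0.24 -0.03  1.5   0.02  1.65  1.02]
-0.0038 0.0716 -0.0028 -0.0051 -0.0001 0.0001 0.01; -0.0038 0.0716 -0.0028 -0.0051 -0.0001 -0.0003 0.01
```

Request:
arm_command --series "0 0.075 0 -0.0055 0 0 0.01; 0 0.075 0 -0.006 0 0 0.01; 0 0.075 0 -0.0062 0 0.0003 0.01; 0 0 0 0 0 0 0.01"

```text
time: 12.05
tool_pos: [0.4659, 0.1976, 0.2045]
ee_rot: [-1.528, 0.006, -1.003]
wrist_force: [-2.5, -0.4, 0.8]
width: 0.022
```

```bash
python3 arc.py .4 2; python3 -c "
from m7 import *
snap('side','s10');y=robot.get_obs()['ee_rot'][2]+np.pi/2
seat('pics/s10.png',(.11,.113),(y,y+.03),'pics/o12.png',box=(250,120,85,100))"
```

```text
r 0.0801 ang 0.5733 jugyaw(tool) 0.5677 lateral 0.0005
cur [0.4659 0.1976 0.2045] [-1.5276  0.0063 -1.0031] F [-2.5 -0.4  0.8] T [-0.33  0.5  -0.06] w 0.022 t 12.05 q [ 0.28 -0.04  1.51  0.02  1.64  1.28]
-0.0063 0.0837 -0.0062 -0.0072 -0.0001 -0.0011 0.01; -0.0063 0.0837 -0.0062 -0.0071 -0.0001 -0.0017 0.01
```

View pics/o12.png

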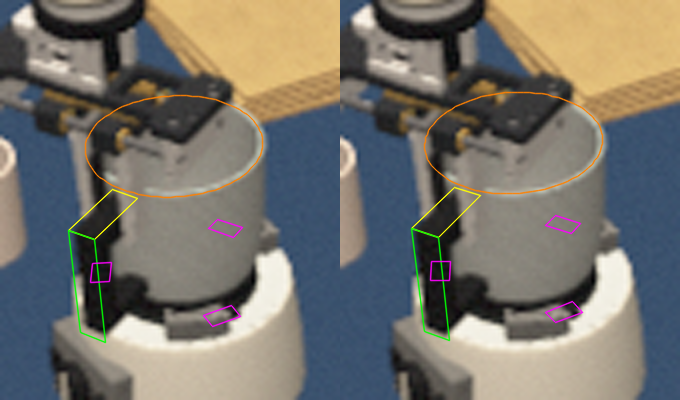

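Request:
arm_command --series "-0.006 0.084 -0.006 -0.0072 0 -0.002 0.01; -0.006 0.084 -0.006 -0.0072 0 -0.0015 0.01; 0 0 0 0 0 0 0.01"

```text
time: 12.4
tool_pos: [0.4577, 0.2081, 0.2046]
ee_rot: [-1.537, -0.0, -1.169]
wrist_force: [-1.6, -1.8, 0.2]
width: 0.0222
```

```bash
python3 arc.py .25 2
```

```text
r 0.0823 ang 0.4112 jugyaw(tool) 0.4014 lateral 0.0008
cur [0.4577 0.2081 0.2046] [-1.5367e+00 -1.0000e-04 -1.1694e+00] F [-1.6 -1.8  0.2] T [-0.3   0.16 -0.09] w 0.0222 t 12.4 q [ 0.31 -0.04  1.51  0.    1.65  1.48]
-0.002 0.0757 -0.0024 -0.0067 -0.0001 0 0.01; -0.002 0.0757 -0.0024 -0.0067 -0.0001 -0.0006 0.01
```

Request:
arm_command --series "0 0.075 0 -0.007 0 -0.0005 0.01; 0 0.075 0 -0.007 0 -0.0005 0.01; 0 0.03 0 -0.003 0 0 0.01"

```text
time: 12.7
tool_pos: [0.4528, 0.2221, 0.2042]
ee_rot: [-1.536, 0.003, -1.345]
wrist_force: [0.7, -1.6, -1.3]
width: 0.0218
```

```bash
python3 arc.py .17 2
```

```text
r 0.0826 ang 0.2312 jugyaw(tool) 0.2256 lateral 0.0005
cur [0.4528 0.2221 0.2042] [-1.5355  0.0031 -1.3451] F [ 0.7 -1.6 -1.3] T [-0.59 -0.09  0.34] w 0.0218 t 12.7 q [ 0.34 -0.04  1.51 -0.    1.64  1.69]
-0.0026 0.0278 -0.0024 -0.0025 -0.0003 -0.0003 0.01; -0.0026 0.0278 -0.0024 -0.0025 -0.0003 -0.0004 0.01
```

Request:
arm_command --series "0 0.04 0 -0.004 0 0 0.01; 0 0.04 0 -0.004 0 0 0.01"

```text
time: 12.9
tool_pos: [0.4521, 0.2273, 0.2037]
ee_rot: [-1.536, 0.001, -1.419]
wrist_force: [1.2, -3.6, -0.9]
width: 0.0218
```

```bash
python3 arc.py .12 2; python3 -c "
from m7 import *
snap('side','s11');y=robot.get_obs()['ee_rot'][2]+np.pi/2
seat('pics/s11.png',(.11,.11),(y,.22),'pics/o13.png',box=(240,120,95,100))"
```

```text
r 0.0822 ang 0.1673 jugyaw(tool) 0.1513 lateral 0.0013
cur [0.4521 0.2273 0.2037] [-1.5361e+00  5.0000e-04 -1.4194e+00] F [ 1.2 -3.6 -0.9] T [-0.74 -0.04  0.66] w 0.0218 t 12.9 q [ 0.36 -0.04  1.5  -0.01  1.64  1.78]
-0.0023 0.0157 -0.0008 -0.002 -0.0005 -0.0005 0.01; -0.0023 0.0157 -0.0008 -0.002 -0.0005 -0.0006 0.01
```

View pics/o13.png

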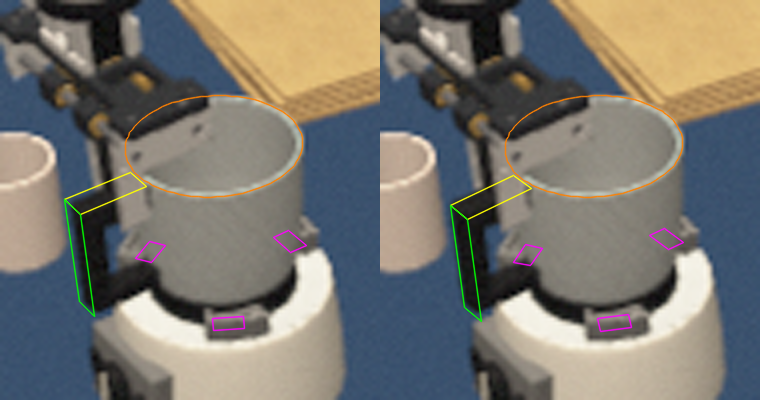

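Request:
arm_command --series "0 0 0 -0.005 0 0 0.01; 0 0 0 -0.006 0 0 0.01; 0 0 0 -0.006 0 0 0.01"

```text
time: 13.25
tool_pos: [0.4521, 0.2293, 0.2032]
ee_rot: [-1.539, -0.03, -1.421]
wrist_force: [1.4, -16.6, 1.7]
width: 0.022
```

```bash
python3 arc.py .12 2; python3 -c "
from m7 import *
snap('side','s12');y=robot.get_obs()['ee_rot'][2]+np.pi/2
seat('pics/s12.png',(.11,.11),(.22,.26),'pics/o14.png',box=(240,120,95,100))"
```

```text
r 0.0819 ang 0.1437 jugyaw(tool) 0.1495 lateral -0.0005
cur [0.4521 0.2293 0.2032] [-1.5391 -0.0303 -1.4213] F [  1.4 -16.6   1.7] T [-2.41 -0.    0.02] w 0.022 t 13.25 q [ 0.38 -0.02  1.49 -0.04  1.65  1.8 ]
-0.0011 0.0152 0.0147 -0.001 -0.0008 -0.0007 0.01; -0.0011 0.0152 0.0147 -0.001 -0.0008 -0.0007 0.01
```

View pics/o14.png

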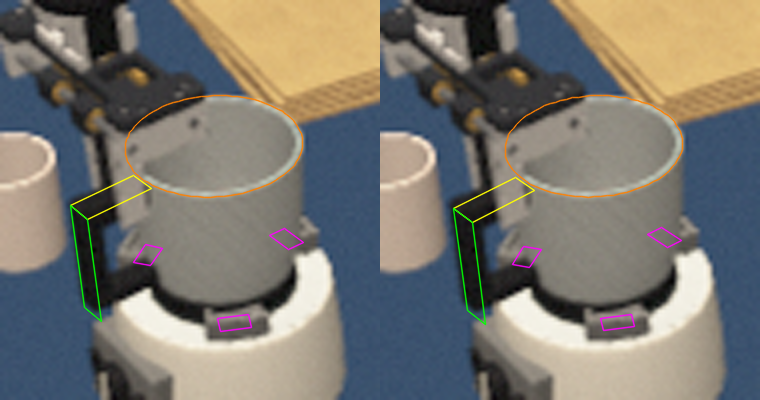

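Request:
arm_command --series "0 0.01 0.015 -0.007 0 -0.001 0.01; 0 0.01 0.01 -0.008 0 -0.001 0.01; 0 0 0 -0.008 0 0 0.01"

```text
time: 13.6
tool_pos: [0.4522, 0.2293, 0.2029]
ee_rot: [-1.538, -0.05, -1.449]
wrist_force: [1.2, -21.6, 3.4]
width: 0.0222
```

```bash
python3 arc.py .12 2; python3 -c "
from m7 import *
snap('side','s13');
seat('pics/s13.png',(.11,.11),(.22,.19),'pics/o15.png',box=(240,120,95,100))"
```

```text
r 0.0818 ang 0.1439 jugyaw(tool) 0.1223 lateral 0.0018
cur [0.4522 0.2293 0.2029] [-1.5382 -0.0496 -1.4485] F [  1.2 -21.6   3.4] T [-3.13  0.01  0.19] w 0.0222 t 13.6 q [ 0.4  -0.02  1.49 -0.06  1.66  1.84]
-0.0013 0.0019 0.0248 -0.0009 -0.001 -0.0008 0.01; -0.0013 0.0019 0.0248 -0.001 -0.001 -0.0008 0.01
```

View pics/o15.png

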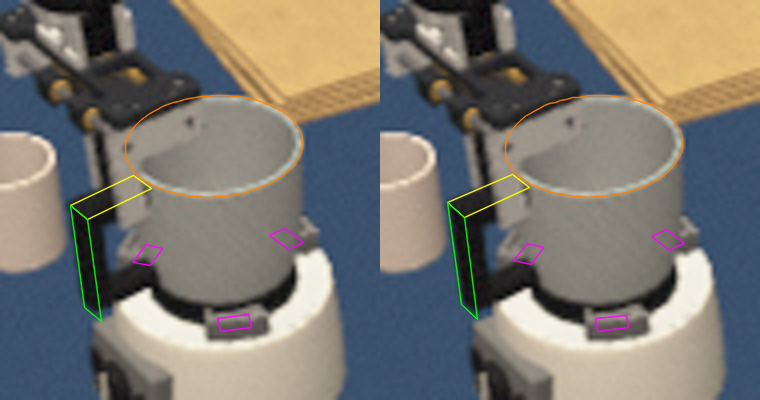

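Request:
arm_command --series "0 0 0.03 -0.01 0 0 0.01; 0 0 0.03 -0.011 0 0 0.01; 0 0 0.03 -0.011 0 0 0.01"

```text
time: 13.95
tool_pos: [0.452, 0.2299, 0.2028]
ee_rot: [-1.544, -0.023, -1.458]
wrist_force: [1.3, -26.6, 3.6]
width: 0.0224
```

```bash
python3 arc.py .12 2; python3 -c "
from m7 import *
snap('side','s14');
seat('pics/s14.png',(.11,.11),(.22,.19),'pics/o16.png',box=(240,120,95,100))"
```

```text
r 0.0819 ang 0.1361 jugyaw(tool) 0.1133 lateral 0.0019
cur [0.452  0.2299 0.2028] [-1.5442 -0.0234 -1.4575] F [  1.3 -26.6   3.6] T [-4.94 -0.01  0.22] w 0.0224 t 13.95 q [ 0.38 -0.02  1.49 -0.03  1.66  1.83]
0.0018 -0.003 0.0118 -0.0006 -0.001 -0.0007 0.01; 0.0018 -0.003 0.0118 -0.0006 -0.001 -0.0007 0.01
```

View pics/o16.png

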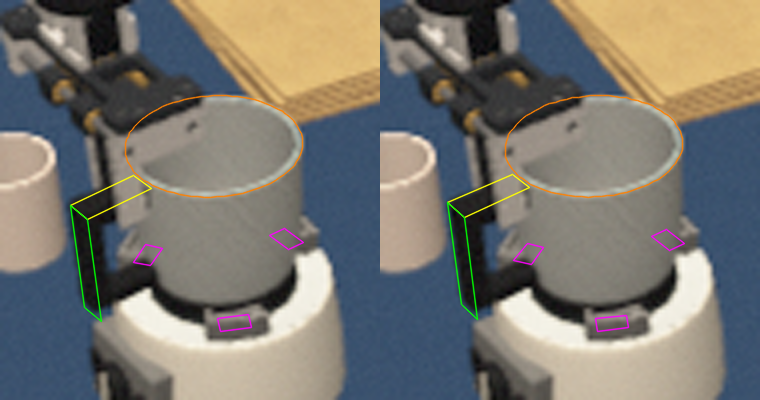

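Force rose 16→27 N without motion, so the jug appears to be at the stops. I'll relax, open, rise, and check with the unobstructed cameras.

Request:
arm_command --series "0 0 0 -0.003 0 0 0.01; 0 0 0 0 0 0 0.01; 0 0 0 0 0 0 0.06; 0 0 0 0 0 0 0.06; 0 0 0 0 0 0 0.06; 0 0 0 0 0 0 0.06"

```text
time: 14.6
tool_pos: [0.4526, 0.2299, 0.2036]
ee_rot: [-1.545, -0.023, -1.452]
wrist_force: [0.8, 0.1, 0.2]
width: 0.0511
```

```bash
python3 arc.py .12 2
```

```text
r 0.0814 ang 0.1372 jugyaw(tool) 0.1191 lateral 0.0015
cur [0.4526 0.2299 0.2036] [-1.5452 -0.0233 -1.4517] F [0.8 0.1 0.2] T [-0.01  0.17 -0.01] w 0.0511 t 14.6 q [ 0.38 -0.02  1.48 -0.03  1.66  1.83]
0.0022 -0.0001 0.0116 -0.0007 -0.0006 -0.001 0.01; 0.0022 -0.0001 0.0116 -0.0007 -0.0006 -0.001 0.01
```

Request:
arm_command --series "0 0 0 0 -0.02 0 0.07; 0 0 0 0 -0.03 0 0.08; 0 0 0 0 -0.03 0 0.094; 0 0 0 0 -0.04 0 0.094; 0 0 0 0 -0.01 0 0.094"

```text
time: 15.1
tool_pos: [0.4472, 0.2335, 0.3342]
ee_rot: [-1.553, -0.024, -1.447]
wrist_force: [0.6, 0.5, 0.4]
width: 0.0904
```

```bash
python3 plan.py .5 .0 .25 -.75 9 .06
```

```text
cur [0.4472 0.2335 0.3342] [-1.5526 -0.0245 -1.4474] F [0.6 0.5 0.4] T [0.  0.1 0. ] w 0.0904 t 15.1 q [ 0.39 -0.01  1.22 -0.03  1.92  1.83]
-0.001 -0.0775 0.0033 0.0262 0.01 0.0024 0.06; -0.001 -0.0775 0.0033 0.0264 0.01 0.0004 0.06; -0.001 -0.0775 0.0033 0.0264 0.0099 -0.0016 0.06; -0.001 -0.0775 0.0033 0.0262 0.0098 -0.0036 0.06; -0.001 -0.0775 0.0033 0.0259 0.0097 -0.0057 0.06; -0.001 -0.0775 0.0033 0.0254 0.0096 -0.0076 0.06; -0.001 -0.0775 0.0033 0.0248 0.0096 -0.0096 0.06; -0.001 -0.0775 0.0033 0.024 0.0095 -0.0114 0.06; -0.001 -0.0775 0.0033 0.023 0.0094 -0.0133 0.06
```

Request:
arm_command --series "0 -0.077 0.003 0.026 0 0.002 0.094; 0 -0.077 0.003 0.026 0 0 0.094; 0 -0.077 0.003 0.026 0.005 -0.002 0.094; 0 -0.077 0.003 0.026 0.01 -0.004 0.094; 0 -0.077 0.003 0.026 0.01 -0.006 0.094; 0 -0.077 0.003 0.025 0.01 -0.008 0.094; 0 -0.077 0.003 0.025 0.01 -0.01 0.094; 0 -0.077 0.003 0.024 0.01 -0.011 0.094; 0 -0.077 0.003 0.023 0.01 -0.013 0.094"

```text
time: 16.0
tool_pos: [0.503, -0.0003, 0.2673]
ee_rot: [-1.559, -0.004, -0.712]
wrist_force: [-1.1, 0.5, 0.6]
width: 0.0939
```

```bash
cat > chk.py <<'E'
import sys
from fit import *
from m3 import *
from m6 import RIM
np.set_printoptions(precision=4,suppress=True)
n=sys.argv[1]
snap('top','t'+n);snap('side','s'+n)
for cam,f in (('top','t'+n),('side','s'+n)):
    g=cv2.imread(f'pics/{f}.png')[:,:,2].astype(np.float32)
    c=np.array([.5332,.241,.235])
    for k in range(3):
        P=radial_edges(cam,g,c,.235,.0625,.072,-1);q,sd=circ(P);c[:2]=q[:2]
    print(cam,'rim@.235',q,sd,len(P))
C=(c[0],c[1],.11)
ts=cv2.imread(f'pics/t{n}.png');ss=cv2.imread(f'pics/s{n}.png')
ys=list(map(float,sys.argv[2:]))
cv2.imwrite(f'pics/ov{n}.png',np.vstack([np.hstack([ov('top',ts,170,215,80,90,3,C,y,hd) for y in ys]),np.hstack([ov('side',ss,245,120,80,105,3,C,y,hd+tb) for y in ys])]))
E
python3 chk.py 15 .14 .19 .24; python3 plan.py .5698 .008 .1 -.77 8 .06
```

```text
top rim@.235 [0.5332 0.2414 0.0659] 0.0012509454023799805 175
side rim@.235 [0.5326 0.2412 0.0664] 0.0015627453329752506 136
cur [ 0.5025 -0.0018  0.2653] [-1.5629e+00 -4.0000e-04 -7.1880e-01] F [-0.3  0.3 -1.6] T [-0.05  0.12 -0.01] w 0.0938 t 16.1 q [-0.12 -0.03  1.37  0.01  1.79  0.6 ]
-0.001 0.0064 0 0.0055 0.0207 0.0063 0.06; -0.001 0.0064 0 0.0055 0.0207 0.0064 0.06; -0.001 0.0064 0 0.0054 0.0207 0.0064 0.06; -0.001 0.0064 0 0.0054 0.0207 0.0065 0.06; -0.001 0.0064 0 0.0054 0.0207 0.0065 0.06; -0.001 0.0064 0 0.0053 0.0207 0.0066 0.06; -0.001 0.0064 0 0.0053 0.0207 0.0066 0.06; -0.001 0.0064 0 0.0052 0.0207 0.0067 0.06
```

View pics/ov15.png

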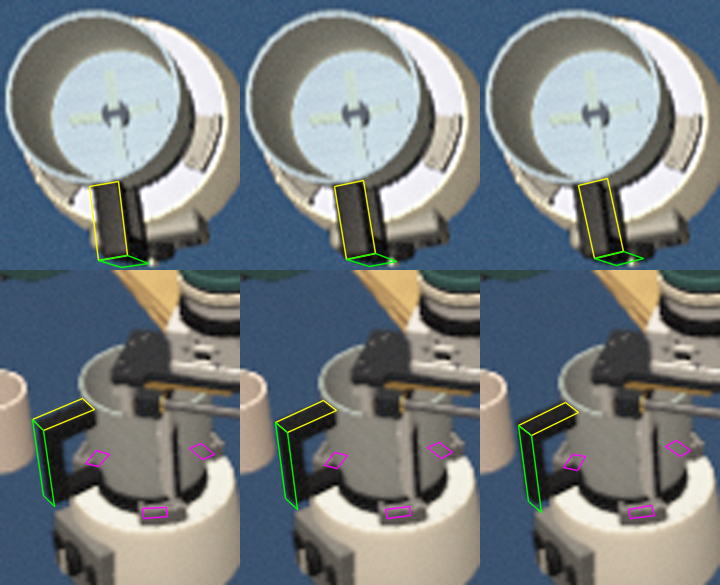

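View pics/t15.png

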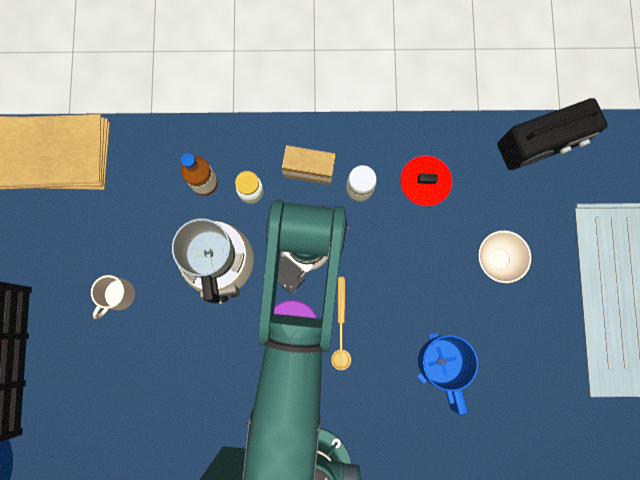

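```bash
cat > m8.py <<'E'
from m3 import *
np.set_printoptions(precision=3,suppress=True)
def gm(im):
    g=cv2.cvtColor(im,cv2.COLOR_BGR2GRAY).astype(np.float32);g=cv2.GaussianBlur(g,(0,0),.7)
    return np.hypot(cv2.Sobel(g,5,1,0),cv2.Sobel(g,5,0,1))
def gray(im): return cv2.GaussianBlur(cv2.cvtColor(im,cv2.COLOR_BGR2GRAY).astype(np.float32),(0,0),.6)
def projA(cam,P):
    p=cp(cam);E=np.array(p['extrinsics']);Q=(P-E[:3,3])@E[:3,:3]
    return np.stack([p['cx']+p['fx']*Q[:,0]/-Q[:,2],p['cy']-p['fy']*Q[:,1]/-Q[:,2]],1).astype(np.float32)
def samp(cam,im,P):
    q=projA(cam,P);return cv2.remap(im,q[:,0].reshape(1,-1),q[:,1].reshape(1,-1),cv2.INTER_CUBIC).ravel()
# polar profile over angle at radius band: top of lugs vs white deck
t0=cv2.imread('pics/t0.png');hsv=t0[:,:,0].astype(np.float32)
if __name__=='__main__':
  for z in (.122,.126,.13):
    A=np.radians(np.arange(-60,300,1.))
    prof=np.zeros(len(A))
    for r in (.066,.070,.074,.078):
        P=np.stack([.5332+r*np.cos(A),.241+r*np.sin(A),np.full(len(A),z)],1)
        prof+=samp('top',hsv,P)/4
    th=170
    # per lug: weighted dark centre
    for c in (0,120,240):
        out=[]
        m=(np.degrees(A)>c-25)&(np.degrees(A)<c+50)
        d=np.clip(225-prof[m],0,None); a=np.degrees(A)[m]
        idx=np.where(prof[m]<185)[0]
        print(z,c,'span',a[idx[0]]-c,a[idx[-1]]-c,'mid',np.radians((a[idx[0]]+a[idx[-1]])/2-c), 'n',len(idx))
E
python3 m8.py
```

```text
0.122 0 span -7.0 29.999999999999996 mid 0.20071286397934787 n 38
0.122 120 span -5.999999999999986 32.0 mid 0.22689280275926285 n 39
0.122 240 span -5.0 29.0 mid 0.20943951023931956 n 35
0.126 0 span -7.0 29.999999999999996 mid 0.20071286397934787 n 38
0.126 120 span -5.0 32.0 mid 0.23561944901923448 n 38
0.126 240 span -5.0 28.0 mid 0.2007128639793479 n 34
0.13 0 span -8.0 29.999999999999996 mid 0.1919862177193762 n 39
0.13 120 span -3.999999999999986 33.0 mid 0.2530727415391778 n 38
0.13 240 span -5.0 28.0 mid 0.2007128639793479 n 34
```

```bash
cat > m9.py <<'E'
from m8 import *
def seg(a,b,n=25): 
    s=np.linspace(0,1,n)[:,None];return np.array(a)*(1-s)+np.array(b)*s
h=.011
E=[seg((-.072,h,.122),(-.122,h,.122)),seg((-.072,-h,.122),(-.122,-h,.122)),seg((-.122,h,.122),(-.122,-h,.122)),
   seg((-.122,h,.04),(-.122,h,.122)),seg((-.122,-h,.04),(-.122,-h,.122))]
E=np.vstack(E)
def score(files,c,zb,yaws):
    S={}
    for cam,f in files:
        g=gm(cv2.imread(f))
        out=[]
        for y in yaws:
            R=np.array([[np.cos(y),-np.sin(y),0],[np.sin(y),np.cos(y),0],[0,0,1]])
            out.append(samp(cam,g,E@R.T+[c[0],c[1],zb]).mean())
        S[cam]=np.array(out)
    return S
if __name__=='__main__':
    for nm,files,c,zb,ys in (('start',(('top','pics/t0.png'),('side','pics/s0.png')),J,0,np.arange(.34,.5,.01)),('now',(('top','pics/t15.png'),('side','pics/s15.png')),(.533,.2413),.11,np.arange(.05,.34,.01))):
        S=score(files,c,zb,ys)
        for k,v in S.items(): print(nm,k,'best',ys[v.argmax()].round(3),v.round(0))
        v=sum(S.values());print('both',ys[v.argmax()].round(3))
E
python3 m9.py
```

```text
start top best 0.42 [ 98.  97.  95.  93.  93.  97. 105. 111. 112. 106.  94.  79.  67.  58.
  53.  51.]
start side best 0.44 [30. 34. 39. 47. 57. 66. 75. 83. 91. 96. 99. 97. 90. 80. 68. 56.]
both 0.42
now top best 0.17 [ 65.  62.  61.  63.  68.  76.  86.  96. 111. 131. 151. 165. 172. 170.
 161. 144. 123. 104.  90.  81.  77.  79.  90. 105. 117. 122. 123. 122.
 123. 125.]
now side best 0.05 [99. 96. 93. 89. 86. 84. 82. 81. 81. 82. 83. 85. 86. 87. 87. 85. 82. 78.
 73. 67. 61. 55. 50. 46. 44. 45. 48. 53. 60. 68.]
both 0.17
```

The jug yaw is about 0.175 and the base about 0.21, so they agree within error. The jug is at the stops and the rim is centred at (0.533, 0.241). Next is the lid bar's yaw.

```bash
python3 - <<'E'
from m2 import *
for cam,f in (('top','t0'),('side','s0')):
    r=rect(cam,cv2.imread(f'pics/{f}.png'),(.5698,.008),.049,.05,400)
    m=(cv2.cvtColor(r,cv2.COLOR_BGR2GRAY)<90).astype(np.uint8)
    m[r[:,:,0]>r[:,:,2]*1.3+10]=0
    m=cv2.morphologyEx(m,cv2.MORPH_OPEN,np.ones((7,7)))
    n,l,s,c=cv2.connectedComponentsWithStats(m);i=1+s[1:,4].argmax()
    p=np.argwhere(l==i)[:,::-1].astype(np.float32);re=cv2.minAreaRect(p)
    b=cv2.boxPoints(re); e=b[1]-b[0];e2=b[2]-b[1]; L=e if np.linalg.norm(e)>np.linalg.norm(e2) else e2
    k=.1/399
    print(cam,'centre',.5698+(re[0][0]-199.5)*k,.008-(re[0][1]-199.5)*k,'size',np.array(re[1])*k,'yaw',np.arctan2(-L[1],L[0]))
E
python3 plan.py .5698 .008 .12 -.77 8 .06
```

```text
top centre 0.5680907938180412 0.008006535656768876 size [0.02514592 0.05100477] yaw 0.84593016
side centre 0.5638246008392563 -0.003033901893405388 size [0.02753252 0.07370081] yaw 0.86539596
cur [ 0.5025 -0.0018  0.2653] [-1.5629e+00 -4.0000e-04 -7.1880e-01] F [-0.3  0.3 -1.6] T [-0.05  0.12 -0.01] w 0.0938 t 16.1 q [-0.12 -0.03  1.37  0.01  1.79  0.6 ]
-0.001 0.0064 0 0.0055 0.0182 0.0063 0.06; -0.001 0.0064 0 0.0055 0.0182 0.0064 0.06; -0.001 0.0064 0 0.0054 0.0182 0.0064 0.06; -0.001 0.0064 0 0.0054 0.0182 0.0065 0.06; -0.001 0.0064 0 0.0054 0.0182 0.0065 0.06; -0.001 0.0064 0 0.0053 0.0182 0.0066 0.06; -0.001 0.0064 0 0.0053 0.0182 0.0066 0.06; -0.001 0.0064 0 0.0052 0.0182 0.0067 0.06
```

Request:
arm_command --series "0 0 0 0.006 0.02 0.006 0.08; 0 0 0 0.006 0.022 0.006 0.07; 0 0 0 0.006 0.022 0.006 0.06; 0 0 0 0.006 0.022 0.006 0.06; 0 0 0 0.006 0.022 0.006 0.06; 0 0 0 0.006 0.022 0.006 0.06; 0 0 0 0.006 0.022 0.006 0.06; 0 0 0 0.006 0.022 0.006 0.06; 0 0 0 0 0 0 0.06"

```text
time: 17.0
tool_pos: [0.5726, 0.0136, 0.0855]
ee_rot: [-1.558, 0.003, -0.723]
wrist_force: [0.1, 0.6, 0.6]
width: 0.0598
```

```bash
python3 plan.py .5695 .008 .07 -.725 2 .06
```

```text
cur [0.5726 0.0136 0.0855] [-1.5579  0.0029 -0.7228] F [0.1 0.6 0.6] T [-0.01  0.14  0.03] w 0.0598 t 17.0 q [-0.08  0.19  1.5   0.01  1.45  0.64]
-0.0065 0.0011 -0.0014 0.0007 0.0077 -0.0032 0.06; -0.0065 0.0011 -0.0014 0.0007 0.0077 -0.0032 0.06
```

Request:
arm_command --series "-0.006 0 0 0.001 0.012 -0.003 0.06; -0.006 0 0 0.001 0.012 -0.003 0.06; 0 0 0 0 0 0 0.06"

```text
time: 17.3
tool_pos: [0.5702, 0.0093, 0.0618]
ee_rot: [-1.569, 0.001, -0.722]
wrist_force: [-0.2, 0.1, -0.4]
width: 0.0599
```

```bash
python3 plan.py .5695 .008 .023 -.725 3 .06; python3 -c "
from h import *
s=snap('side','s16');cv2.imwrite('pics/c16.png',cv2.resize(s[180:290,290:410],None,fx=5,fy=5))"
```

```text
cur [0.5702 0.0093 0.0618] [-1.5693e+00  1.5000e-03 -7.2190e-01] F [-0.2  0.1 -0.4] T [-0.01  0.1   0.01] w 0.0599 t 17.3 q [-0.08  0.2   1.53  0.    1.41  0.64]
-0.0005 0.001 -0.0005 0.0001 0.0129 -0.0005 0.06; -0.0005 0.001 -0.0005 0.0001 0.0129 -0.0005 0.06; -0.0005 0.001 -0.0005 0.0001 0.0129 -0.0005 0.06
```

View pics/c16.png

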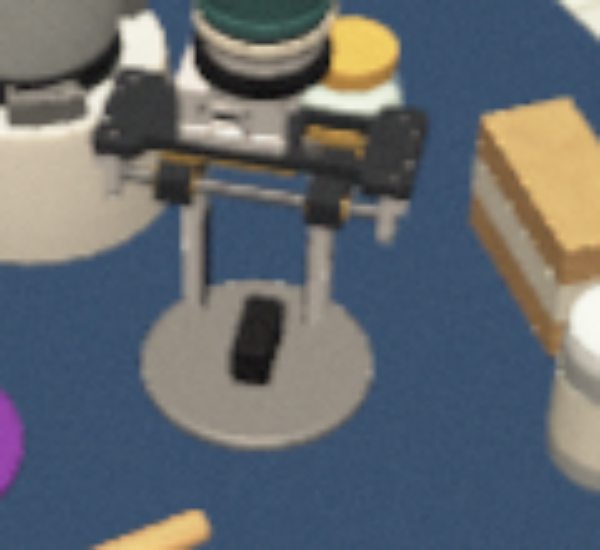

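The fingers straddle the grey lid's bar in the crop (bar at side px ~(341,248)). Lowering and closing.

Request:
arm_command --series "0 0 0 0 0.013 0 0.06; 0 0 0 0 0.013 0 0.06; 0 0 0 0 0.011 0 0.06; 0 0 0 0 0 0 0.06"

```text
time: 17.75
tool_pos: [0.5719, 0.0091, 0.025]
ee_rot: [-1.566, -0.003, -0.723]
wrist_force: [-0.6, 0.4, -0.3]
width: 0.0598
```

```bash
python3 plan.py .5695 .008 .023 -.725 1 .06
```

```text
cur [0.5719 0.0091 0.025 ] [-1.5656 -0.0029 -0.7228] F [-0.6  0.4 -0.3] T [-0.06  0.13 -0.03] w 0.0598 t 17.75 q [-0.08  0.23  1.57  0.    1.33  0.64]
-0.0052 0.0022 0.0029 -0.0011 0.002 -0.0024 0.06
```

Request:
arm_command --series "-0.005 0 0 -0.001 0.002 -0.002 0.06; 0 0 0 0 0 0 0.01; 0 0 0 0 0 0 0.01; 0 0 0 0 0 0 0.01; 0 0 0 0 0 0 0.01; 0 0 0 0 0 0 0.01; 0 0 0 0 0 0 0.01"

```text
time: 18.45
tool_pos: [0.5706, 0.008, 0.0238]
ee_rot: [-1.57, -0.004, -0.723]
wrist_force: [0.3, -0.6, -0.5]
width: 0.0237
```

```bash
python3 plan.py .5695 .008 .023 -.725 1 .06
```

```text
cur [0.5706 0.008  0.0238] [-1.5698 -0.0044 -0.7229] F [ 0.3 -0.6 -0.5] T [-0.06  0.1  -0.01] w 0.0237 t 18.45 q [-0.08  0.23  1.57 -0.    1.33  0.64]
-0.001 0.0021 0.0044 -0.0008 0.0008 -0.0007 0.06
```

Request:
arm_command --series "0 0 0 0 -0.015 0 0.01; 0 0 0 0 -0.03 0 0.01; 0 0 0 0 -0.035 0 0.01; 0 0 0 0 -0.035 0 0.01; 0 0 0 0 -0.035 0 0.01; 0 0 0 0 -0.035 0 0.01; 0 0 0 0 -0.035 0 0.01; 0 0 0 0 -0.035 0 0.01; 0 0 0 0 -0.035 0 0.01; 0 0 0 0 -0.02 0 0.01; 0 0 0 0 0 0 0.01"

```text
time: 19.55
tool_pos: [0.5662, 0.0091, 0.3558]
ee_rot: [-1.567, -0.008, -0.723]
wrist_force: [0.1, 0.7, -0.8]
width: 0.0238
```

```bash
python3 plan.py .5336 .2415 .31 -.725 9 .01
```

```text
cur [0.5662 0.0091 0.3558] [-1.5667 -0.0084 -0.7229] F [ 0.1  0.7 -0.8] T [-0.06  0.07  0.05] w 0.0238 t 19.55 q [-0.08  0.14  1.02 -0.    1.98  0.64]
-0.0005 0.0002 0.0009 -0.0198 0.005 0.017 0.01; -0.0005 0.0002 0.0009 -0.0198 0.005 0.0169 0.01; -0.0005 0.0002 0.0009 -0.0198 0.005 0.0169 0.01; -0.0005 0.0002 0.0009 -0.0198 0.005 0.0169 0.01; -0.0005 0.0002 0.0009 -0.0198 0.005 0.0169 0.01; -0.0005 0.0002 0.0009 -0.0198 0.005 0.0169 0.01; -0.0005 0.0002 0.0009 -0.0198 0.0051 0.0169 0.01; -0.0005 0.0002 0.0009 -0.0198 0.0051 0.0169 0.01; -0.0005 0.0002 0.0009 -0.0198 0.0051 0.0169 0.01
```

Request:
arm_command --series "0 0 0 -0.02 0.002 0.017 0.01; 0 0 0 -0.02 0.002 0.017 0.01; 0 0 0 -0.02 0.003 0.017 0.01; 0 0 0 -0.02 0.003 0.017 0.01; 0 0 0 -0.02 0.004 0.017 0.01; 0 0 0 -0.02 0.004 0.017 0.01; 0 0 0 -0.02 0.004 0.017 0.01; 0 0 0 -0.02 0.004 0.017 0.01; 0 0 0 -0.02 0.004 0.017 0.01; 0 0 0 0 0 0 0.01"

```text
time: 20.55
tool_pos: [0.5271, 0.2494, 0.314]
ee_rot: [-1.579, -0.001, -0.727]
wrist_force: [-0.1, -0.5, -0.8]
width: 0.0237
```

```bash
python3 plan.py .5336 .2415 .29 -.725 2 .01
```

```text
cur [0.5271 0.2494 0.314 ] [-1.5794e+00 -6.0000e-04 -7.2660e-01] F [-0.1 -0.5 -0.8] T [-0.07  0.1   0.02] w 0.0237 t 20.55 q [ 0.35  0.17  1.06 -0.    1.91  1.07]
0.0043 -0.0008 0.0003 0.005 0.012 -0.0007 0.01; 0.0043 -0.0008 0.0003 0.005 0.012 -0.0008 0.01
```

Request:
arm_command --series "0.004 0 0 0.005 0.012 -0.001 0.01; 0.004 0 0 0.005 0.012 -0.001 0.01; 0 0 0 0 0 0 0.01"

```text
time: 20.85
tool_pos: [0.5322, 0.2401, 0.2866]
ee_rot: [-1.576, 0.0, -0.725]
wrist_force: [0.7, 0.4, -1.2]
width: 0.0236
```

```bash
python3 plan.py .5336 .2415 .27 -.725 2 .01; python3 -c "
from m3 import *
s=snap('side','s17');o=robot.get_obs();p=o['tool_pos']
D=[([(.07*np.cos(a),.07*np.sin(a),.019) for a in np.linspace(0,6.28,60)],(0,0,255)),([(.057*np.cos(a),.057*np.sin(a),0) for a in np.linspace(0,6.28,60)],(0,255,0))]
a=ov('side',s,240,100,95,110,4,(p[0],p[1],p[2]-.0238),0,D)
cv2.imwrite('pics/o17.png',np.hstack([a,cv2.resize(s[100:210,240:335],None,fx=4,fy=4)]))"
```

```text
cur [0.5322 0.2401 0.2866] [-1.5756e+00  3.0000e-04 -7.2540e-01] F [ 0.7  0.4 -1.2] T [-0.09  0.11  0.04] w 0.0236 t 20.85 q [ 0.33  0.17  1.12 -0.    1.86  1.05]
0.0024 -0.0002 -0.0002 0.0001 0.0083 0.001 0.01; 0.0024 -0.0002 -0.0002 0.0001 0.0083 0.001 0.01
```

View pics/o17.png

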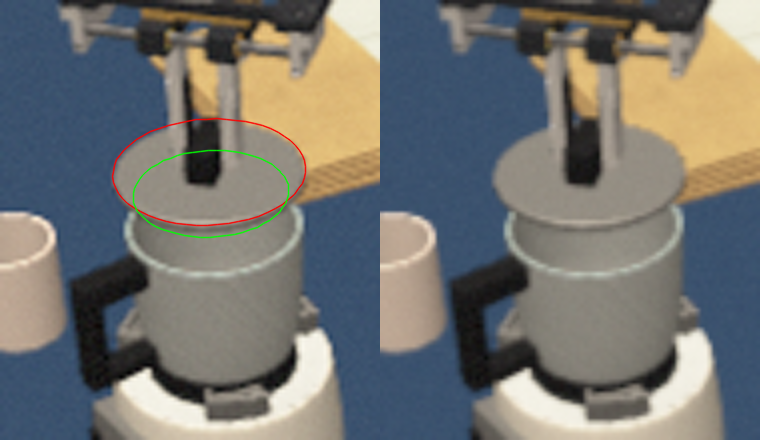

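The lid matches its predicted disc outline above the mouth. Lowering.

Request:
arm_command --series "0.002 0 0 0 0.009 0.001 0.01; 0.002 0 0 0 0.009 0.001 0.01; 0 0 0 0 0.009 0 0.01; 0 0 0 0 0 0 0.01"

```text
time: 21.3
tool_pos: [0.5342, 0.2406, 0.2594]
ee_rot: [-1.569, -0.001, -0.728]
wrist_force: [-0.5, 0.2, -0.8]
width: 0.024
```

```bash
python3 plan.py .5336 .2415 .248 -.725 2 .01
```

```text
cur [0.5342 0.2406 0.2594] [-1.5688e+00 -8.0000e-04 -7.2760e-01] F [-0.5  0.2 -0.8] T [-0.1   0.12 -0.  ] w 0.024 t 21.3 q [0.33 0.16 1.18 0.   1.8  1.05]
-0.001 -0.0013 0.0004 -0.0005 0.0057 0.0001 0.01; -0.001 -0.0013 0.0004 -0.0005 0.0057 0.0001 0.01
```

Request:
arm_command --series "0 0 0 -0.001 0.005 0 0.01; 0 0 0 0 0.005 0 0.01; 0 0 0 0 0.003 0 0.01; 0 0 0 0 0 0 0.01"

```text
time: 21.7
tool_pos: [0.5336, 0.2416, 0.2458]
ee_rot: [-1.568, -0.001, -0.727]
wrist_force: [-0.2, 0.0, -0.8]
width: 0.0234
```

```bash
python3 plan.py .5336 .2415 .2468 -.725 2 .01; python3 -c "
from m3 import *
s=snap('side','s18');o=robot.get_obs();p=o['tool_pos']
D=[([(.07*np.cos(a),.07*np.sin(a),.019) for a in np.linspace(0,6.28,60)],(0,0,255))]
a=ov('side',s,240,100,95,110,4,(.533,.2413,.223),0,D)
cv2.imwrite('pics/o18.png',np.hstack([a,cv2.resize(s[100:210,240:335],None,fx=4,fy=4)]))"
```

```text
cur [0.5336 0.2416 0.2458] [-1.5678e+00 -1.4000e-03 -7.2730e-01] F [-0.2  0.  -0.8] T [-0.06  0.11 -0.02] w 0.0234 t 21.7 q [0.33 0.16 1.21 0.   1.77 1.06]
-0.0015 -0.0012 0.0007 0 -0.0005 0 0.01; -0.0015 -0.0012 0.0007 0 -0.0005 0 0.01
```

View pics/o18.png

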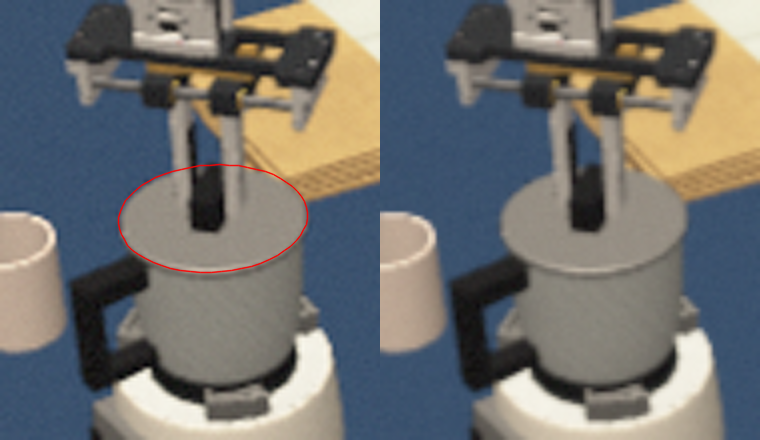

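Request:
arm_command --series "0 0 0 0 0.002 0 0.01; 0 0 0 0 0.002 0 0.01; 0 0 0 0 0 0 0.01"

```text
time: 22.05
tool_pos: [0.534, 0.2418, 0.2464]
ee_rot: [-1.563, -0.004, -0.727]
wrist_force: [0.1, 0.3, -0.6]
width: 0.0241
```

```bash
python3 plan.py .5336 .2415 .2468 -.725 2 .01
```

```text
cur [0.534  0.2418 0.2464] [-1.5632 -0.0042 -0.7272] F [ 0.1  0.3 -0.6] T [-0.06  0.12 -0.01] w 0.0241 t 22.05 q [0.33 0.16 1.21 0.   1.76 1.06]
-0.0038 -0.0011 0.0021 0 -0.0002 -0.0002 0.01; -0.0038 -0.0011 0.0021 0 -0.0002 -0.0002 0.01
```

Request:
arm_command --series "-0.003 0 0 0 0.004 0 0.01; 0 0 0 0 0.003 0 0.01; 0 0 0 0 0.002 0 0.01"

```text
time: 22.35
tool_pos: [0.5345, 0.242, 0.2458]
ee_rot: [-1.558, -0.008, -0.727]
wrist_force: [-1.3, -0.2, 5.2]
width: 0.0238
```

```bash
python3 plan.py .5336 .2415 .2468 -.725 2 .01
```

```text
cur [0.5345 0.242  0.2458] [-1.5582 -0.0083 -0.7271] F [-1.3 -0.2  5.2] T [-0.27  0.81  0.04] w 0.0238 t 22.35 q [ 0.33  0.15  1.22 -0.    1.75  1.06]
-0.0063 -0.001 0.0042 -0.0001 -0.0005 -0.0005 0.01; -0.0063 -0.001 0.0042 -0.0002 -0.0005 -0.0005 0.01
```

Contact at 5 N: the lid is on the rim. I'll relax, open and rise.

Request:
arm_command --series "-0.005 0 0 0 -0.001 0 0.01; 0 0 0 0 0 0 0.06; 0 0 0 0 0 0 0.06; 0 0 0 0 0 0 0.06; 0 0 0 0 0 0 0.06; 0 0 0 0 -0.015 0 0.06; 0 0 0 0 -0.03 0 0.06; 0 0 0 0 -0.035 0 0.06; 0 0 0 0 -0.035 0 0.06"

```text
time: 23.25
tool_pos: [0.5317, 0.2415, 0.3588]
ee_rot: [-1.576, -0.001, -0.727]
wrist_force: [1.0, 0.3, 0.5]
width: 0.0604
```

```bash
python3 plan.py .48 .0 .36 -.725 9 .06
```

```text
cur [0.5317 0.2415 0.3588] [-1.5761e+00 -1.3000e-03 -7.2720e-01] F [1.  0.3 0.5] T [-0.07  0.08 -0.03] w 0.0604 t 23.25 q [ 0.33  0.19  0.95 -0.    2.    1.06]
0.0006 -0.0002 0.0001 0.0136 0 -0.0239 0.06; 0.0006 -0.0002 0.0001 0.0135 0 -0.0239 0.06; 0.0006 -0.0002 0.0001 0.0135 0 -0.0239 0.06; 0.0006 -0.0002 0.0001 0.0135 0 -0.0239 0.06; 0.0006 -0.0002 0.0001 0.0135 -0.0001 -0.0239 0.06; 0.0006 -0.0002 0.0001 0.0135 -0.0001 -0.0239 0.06; 0.0006 -0.0002 0.0001 0.0135 -0.0001 -0.0239 0.06; 0.0006 -0.0002 0.0001 0.0135 -0.0001 -0.0239 0.06; 0.0006 -0.0002 0.0001 0.0135 -0.0001 -0.0239 0.06
```

Request:
arm_command --series "0 0 0 0.0135 0 -0.024 0.06; 0 0 0 0.0135 0 -0.024 0.06; 0 0 0 0.0135 0 -0.024 0.06; 0 0 0 0.0135 0 -0.024 0.06; 0 0 0 0.0135 0 -0.024 0.06; 0 0 0 0.0135 0 -0.024 0.06; 0 0 0 0.0135 0 -0.024 0.06; 0 0 0 0.0135 0 -0.024 0.06; 0 0 0 0.0135 0 -0.024 0.06; 0 0 0 0.0135 0 -0.024 0.06; 0 0 0 0 0 0 0.06"

```text
time: 24.35
tool_pos: [0.4736, -0.0358, 0.3804]
ee_rot: [-1.552, -0.023, -0.724]
wrist_force: [1.0, 0.4, 0.1]
width: 0.0601
```

```bash
cat > fin.py <<'E'
from fit import *
from m3 import *
import m9
np.set_printoptions(precision=4,suppress=True)
s=snap('side','s19');t=snap('top','t19')
for cam,im in (('top',t),('side',s)):
    g=im[:,:,2].astype(np.float32)
    for nm,z in (('lid disc top',.242),):
        c=np.array([.5332,.241,z])
        for k in range(4):
            P=radial_edges(cam,g,c,z,.062,.078,0);q,sd=circ(P);c[:2]=q[:2]
        print(cam,nm,q,sd,len(P))
ys=np.arange(.1,.32,.01)
S=m9.score((('top','pics/t19.png'),('side','pics/s19.png')),(.533,.2413),.11,ys)
for k,v in S.items(): print(k,ys[v.argmax()].round(3),v.round(0))
D=[([(.07*np.cos(a),.07*np.sin(a),.019) for a in np.linspace(0,6.28,60)],(0,0,255))]
C=(.533,.2413,.223)
cv2.imwrite('pics/o19.png',np.hstack([ov('top',t,165,200,90,110,4,C,0,D),ov('side',s,240,110,95,110,4,C,0,D)]))
E
python3 fin.py
```

```text
top lid disc top [0.5342 0.2415 0.0695] 0.0019533229344482973 180
side lid disc top [0.5341 0.2396 0.0697] 0.002114074933768712 179
top 0.17 [ 77.  87.  98. 113. 133. 153. 168. 173. 171. 162. 144. 123. 104.  90.
  82.  77.  79.  90. 104. 116. 122. 124.]
side 0.18 [82. 80. 79. 79. 80. 82. 84. 85. 86. 86. 84. 81. 77. 72. 67. 61. 55. 50.
 46. 44. 45. 49.]
```

View pics/o19.png

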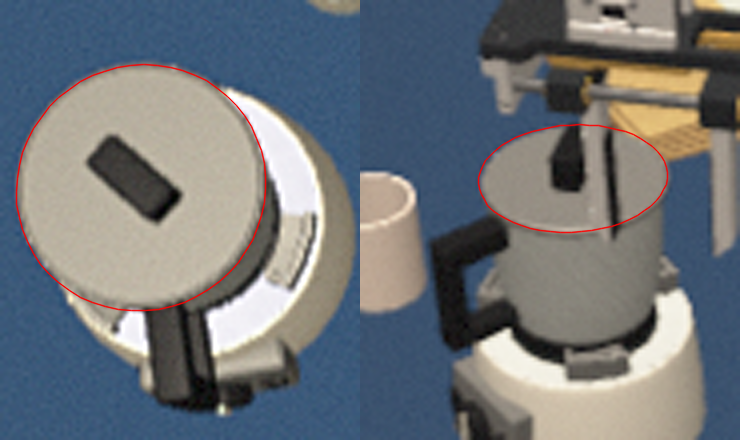

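View pics/s19.png

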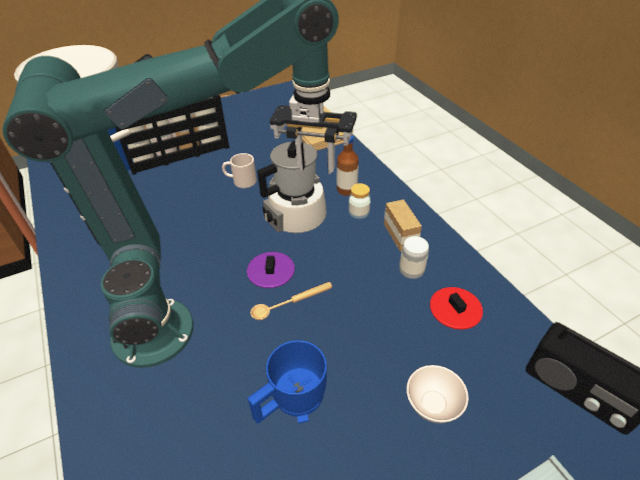

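The lid disc matches its seated outline in both views, centred within about 1 to 2 mm and level. The handle is over the panel, the bystanders look unmoved, and the arm is clear. Handing in.

```bash
python3 -c "
from bench import robot
print(robot.close_job())"
```

```text
the job is handed in; nothing more can be done
None
```

The blender is assembled and handed in. I set the steel jug between the lugs, turned it clockwise by the handle to the stops, let go, and set the grey lid in its mouth. It took about 25 s of the 67 s allowed, and no verdict came back.

- **Jug lock:** the handle stalled while the push rose from about 17 N to 27 N, so I took the jug to be at the stops. I could not read how far the rubber seat is squeezed, so the clamping is inferred from that stall and the angle. I measured the jug at about 0.17–0.18 rad yaw and the base at about 0.21, with an error of about 0.02. That puts it within the 0.10 rad limit, and the difference is probably measurement error.
- **Jug position:** the rim was centred on the base axis within about 1 mm.
- **Lid:** it met the rim with about 5 N of contact. Afterwards its disc lay within about 2 mm of the jug's axis, and in both views it matched the outline of a level, fully seated lid.
- **Disagreements:** one side-camera fit of the handle's yaw on an earlier picture gave no clear answer (its best value sat at the edge of the search). The same fit on the final picture gave 0.18, close to the top camera's 0.17. The two cameras also differed by about 2 mm on the lid's centre.
- **Everything else:** in the last side picture the bystanders looked unmoved, judged by eye only. The arm was clear of everything.

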